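# Load the insole conditioning chamber and clamp its hood

### The arm

A 6-joint arm with a two-finger parallel gripper is mounted at the origin on the work surface. World frame = base frame: x ahead of the robot, y to its left, z up, the work surface at z = 0. Lengths are in mm, angles in rad, forces in N, time in s.
With the tool pointing down it reaches from about 350 to 775 mm from the base axis. Payload 7.3 kg.
Tool frame: the origin (TCP) lies between the finger pads, 19 mm behind the fingertips; this is the grasp point; z points along the fingers, y is the direction in which the jaws open and shut (so a half turn about z gives the same grasp; the last joint's range is limited). The gripper opens to 92 mm and grips with 3 to 60 N. Pads are 19 mm wide; open, the fingers measure 130 mm over their backs; the gripper's body (75 mm by 190 mm) begins 47 mm behind the grasp point.
Start: joints at [-1.307, 0.342, 1.524, -0, 1.275, -0.146], TCP at [209.197, -481.539, 245.541] pointing down, gripper open.
Joint ranges: [-2.53, 2.53], [-0.77, 2.02], [0.04, 2.7], [-1, 4.14], [0.28, 2.66], [-3.11, 3.11]. Speed limits (rad/s): [2.57, 2.57, 3.14, 3.14, 3.14, 3.14].

### API

Orientations are given as [roll, pitch, yaw] about the fixed x, y, z axes, in that order (R = Rz(yaw) Ry(pitch) Rx(roll)).
In Python, from plant import bot gives the robot as it stands.
- The arm moves only by the tool step_arm, never from a script. Its argument "deltas" is a list of rows, each a list of 6 numbers: the shift along the tool's x, y, z in mm, then the turn, a rotation vector about the tool's x, y, z in rad. A call has 1 to 5 rows; each row is the pose to reach, as a shift and turn from the pose commanded when the call began, along the tool's axes at that moment; what a row does not reach only later rows make up. A row lasts 1/12 s, in which the tool goes at most 41.7 mm and 7.16 degrees, less where a joint would pass 70% of its speed; a pose out of reach is approached as far as the arm can. A call with a gripper value outside its range is refused whole. "fingers" is the finger opening in mm, from 0 to 91.8, set as the call begins (left out, the last holds). The fingers move at their own pace and stop on an object; the grip force is fixed at half the most. Time passes only in rows, so rows that repeat a pose let the fingers close. It gives the time, the measured TCP pose, the force and the opening at its end, in the units of the state.
- bot.get_obs(): the state, without advancing time (a new reading comes with each control period).
- bot.capture(name): name is "scene" or "top" or "wrist"; returns a dict with "color" (400x640x3 uint8, red, green, blue), "fx", "fy", "cx", "cy" (pixels), "k1" (the pictures are not rectified: a ray, as slopes to the right and down, at radius r is drawn at 1 + k1 r^2 times it, then the intrinsics apply), "R" (3x3) and "t" (3): a world point X has camera coordinates R X + t. Camera axes: x right, y down, z forward; pixel columns grow to the right and rows downward; lengths in mm; the calibration is good to about 2 mm. A picture is of the moment at which its call begins. There is no depth.
- bot.close_job(): hands the job in, once; it reports no verdict.
Trained networks look in a picture, given as the dict that the camera call returned (one of the last four; its "shot" number tells which), for a name from the list of things; names that differ only in an ending like _2 or _b are one class to them, and where a whole thing is asked for, a point or a joint stands for the part that bears it (a point fixed in the world has none). Each returns a list of dicts, best first, with "p" (0 to 1); they miss things now and then, are a little off and sometimes report something else, mostly with a low value. They report only what shows in the picture. A call takes as long as a camera call. They do not tell look-alikes from the thing itself.
- bot.boxes_of(query, picture): "rect" ([centre column, centre row, width, height] in pixels, round what is visible of it).
The state is a dict: "time": time; "joint_positions": joint angles; "dq": joint speeds; "tau": joint torques, N m; "tool_pos": TCP position; "tcp_rot": TCP orientation; "contact_force": force on the tool from outside, world axes, zero at the start; "moment": the same for the moment, N m; "grip_width": finger opening in mm.
Only numpy, scipy, OpenCV 4.12 (cv2) and the standard library are available. Lean on these libraries where they do the work, as an engineer would, in place of code of your own. Each camera call takes 0.05 s, during which the arm holds its last target. There are 200 camera calls.

### The job

Take the brush off the carriage and lay it bristles down on the cork mat, then draw every insole board up out of the blue rack and stand each in a slot of its own in the wooden carriage. When all are in, push the carriage (it has a red handle) under the hood until it is fully home. Then tighten the hood's four wing knobs clockwise in two passes, crosswise in star order (each knob, then the one diagonally opposite, then the other diagonal): first pass about halfway on every knob, second pass all the way to the stop; leave the glue pot, the last and the hammer alone.

Things in the scene. Friction and masses are not known exactly. Their poses are not given: they have to be found in the camera images.
- rack: fixed blue slotted rack, 150 x 124 x 40 mm (x, y, z). Origin: centre of its underside. Three slots along its y axis, centred at x = -45, 0, +45 mm, 8.5 mm wide, 112 mm long, floor 12 mm and mouth 40 mm above the table. Each present board stands in one of them, any slot
- board1: tan fibre insole board, 6 mm thick (x) x 100 mm long (y) x 62 mm tall (z), 40 g; stands on its long edge in a rack slot, the upper 34 mm showing. Origin: centre of its lower edge (underside); z up. May be absent (None)
- board2: tan fibre insole board, 6 mm thick (x) x 100 mm long (y) x 62 mm tall (z), 40 g; stands on its long edge in a rack slot, the upper 34 mm showing. Origin: centre of its lower edge (underside); z up. May be absent (None)
- board3: tan fibre insole board, 6 mm thick (x) x 100 mm long (y) x 62 mm tall (z), 40 g; stands on its long edge in a rack slot, the upper 34 mm showing. Origin: centre of its lower edge (underside); z up. May be absent (None)
- carriage_mid (a point): middle of the slot floors of the light wooden carriage, 26 mm above the table; moves with it. Its y axis is the slideway, +y towards the hood. Three slots along y, centred at x = -45, 0, +45 mm, 11 mm wide, 112 mm long, 28 mm deep (block tops 54 mm above the table); carriage body 150 x 124 mm. Any board may go in any slot; two boards do not fit one slot
- handle_top (a point): centre of the top of the carriage's red handle post, 102 mm above the table, post 16 mm (x) x 24 mm (y), 77 mm tall, 125 mm in front of the carriage's middle (-y); axes as carriage_mid. Stays outside the hood, 50 mm before its mouth when home
- carriage (a joint): travel of the carriage along the slideway (m): 0 fully out, 0.17 fully home under the hood, against its stop. Moves with about 2 N of friction and stays where left; one straight push or pull along +y
- hood_mid (a point): centre of the hood's top face, 112 mm above the table (fixed). Clear hood 184 mm (x) x 150 mm (y), open towards -y, underside 104 mm above the table; the boards pass under it when seated. x and y axes as carriage_mid
- knob_a (a joint): turn of the black wing knob at the hood corner robot side, at the hood's open mouth (rad): 0 loose, grows clockwise seen from above, 2.4 = tight, at the stop; halfway = 1.2. Friction about 0.06 N m, stays where left. Going round the hood the knobs are a, b, c, d
- knob_b (a joint): turn of the black wing knob at the hood corner far side, at the mouth (rad): 0 loose, grows clockwise seen from above, 2.4 = tight, at the stop; halfway = 1.2. Friction about 0.06 N m, stays where left. Going round the hood the knobs are a, b, c, d
- knob_c (a joint): turn of the black wing knob at the hood corner far side, at the closed back (diagonally across from knob_a) (rad): 0 loose, grows clockwise seen from above, 2.4 = tight, at the stop; halfway = 1.2. Friction about 0.06 N m, stays where left. Going round the hood the knobs are a, b, c, d
- knob_d (a joint): turn of the black wing knob at the hood corner robot side, at the closed back (diagonally across from knob_b) (rad): 0 loose, grows clockwise seen from above, 2.4 = tight, at the stop; halfway = 1.2. Friction about 0.06 N m, stays where left. Going round the hood the knobs are a, b, c, d
- knob_a_grip (a point): point on the axis of knob_a at the height to grip its bar with fingertips; turns with it. The grip bar lies along this point's x axis (42 mm long, 14 mm thick, its top 7 mm above this point, which is 149 mm above the table); with the tool pointing down and the TCP at this point or 3 mm above it, close the fingers along its y axis. Knobs stand at x = -65 or +65, y = -50 or +50 mm from hood_mid
- knob_b_grip (a point): point on the axis of knob_b at the height to grip its bar with fingertips; turns with it. The grip bar lies along this point's x axis (42 mm long, 14 mm thick, its top 7 mm above this point, which is 149 mm above the table); with the tool pointing down and the TCP at this point or 3 mm above it, close the fingers along its y axis. Knobs stand at x = -65 or +65, y = -50 or +50 mm from hood_mid
- knob_c_grip (a point): point on the axis of knob_c at the height to grip its bar with fingertips; turns with it. The grip bar lies along this point's x axis (42 mm long, 14 mm thick, its top 7 mm above this point, which is 149 mm above the table); with the tool pointing down and the TCP at this point or 3 mm above it, close the fingers along its y axis. Knobs stand at x = -65 or +65, y = -50 or +50 mm from hood_mid
- knob_d_grip (a point): point on the axis of knob_d at the height to grip its bar with fingertips; turns with it. The grip bar lies along this point's x axis (42 mm long, 14 mm thick, its top 7 mm above this point, which is 149 mm above the table); with the tool pointing down and the TCP at this point or 3 mm above it, close the fingers along its y axis. Knobs stand at x = -65 or +65, y = -50 or +50 mm from hood_mid
- brush: dark wooden block brush, 120 mm (x) x 40 mm (y) x 40 mm (z): wood block above (16 to 40 mm up), black bristle block 34 mm wide below, rigid, 120 g. Origin: centre of its underside. Starts lying on the carriage's block tops over the slots
- mat: fixed cork mat, 160 x 170 x 3 mm, left of the hood, the place for the brush. Origin: centre of its underside
- glue_pot: bystander: closed glue jar, 80 mm wide, 100 mm tall; origin: centre of underside
- spare_last: bystander: green shoemaker's last, 212 x 61 mm, 86 mm tall; origin: centre of underside
- hammer: bystander: hammer lying on the bench; origin: underside
Not all that is in view belongs to the job. Leave any black look-alike of the board2 alone. Leave any green look-alike of the board1 alone.

How it is judged (in metres and radians):
On the way, in this order (a step that is already met when the one before it is completed fails the run):
1. every board stands in a slot of the carriage, the carriage still out (z of board1 in the frame of carriage_mid between -0.006 and 0.008 m and x of board1 in the frame of carriage_mid between -0.06 and 0.06 m and y of board1 in the frame of carriage_mid between -0.014 and 0.014 m and angle between each of board1, board2, board3's own z axis and vertical below 0.35 rad and z of board2 in the frame of carriage_mid between -0.006 and 0.008 m and x of board2 in the frame of carriage_mid between -0.06 and 0.06 m and y of board2 in the frame of carriage_mid between -0.014 and 0.014 m and z of board3 in the frame of carriage_mid between -0.006 and 0.008 m and x of board3 in the frame of carriage_mid between -0.06 and 0.06 m and y of board3 in the frame of carriage_mid between -0.014 and 0.014 m and value of joint carriage below 0.12 m), for 0.2 s.
2. the carriage is fully home with the boards in it (z of board1 in the frame of carriage_mid between -0.006 and 0.008 m and x of board1 in the frame of carriage_mid between -0.06 and 0.06 m and y of board1 in the frame of carriage_mid between -0.014 and 0.014 m and angle between each of board1, board2, board3's own z axis and vertical below 0.35 rad and z of board2 in the frame of carriage_mid between -0.006 and 0.008 m and x of board2 in the frame of carriage_mid between -0.06 and 0.06 m and y of board2 in the frame of carriage_mid between -0.014 and 0.014 m and z of board3 in the frame of carriage_mid between -0.006 and 0.008 m and x of board3 in the frame of carriage_mid between -0.06 and 0.06 m and y of board3 in the frame of carriage_mid between -0.014 and 0.014 m and value of joint carriage above 0.162 m), for 0.2 s.
3. first pass: one diagonal pair turned about halfway, the other pair still loose (((value of joint each of knob_a, knob_c above 0.8 rad and value of joint each of knob_b, knob_d below 0.5 rad) or (value of joint each of knob_b, knob_d above 0.8 rad and value of joint each of knob_a, knob_c below 0.5 rad))), for 0.1 s.
4. first pass complete: all four about halfway (value of joint knob_a between 0.8 and 1.75 rad and value of joint knob_b between 0.8 and 1.75 rad and value of joint knob_c between 0.8 and 1.75 rad and value of joint knob_d between 0.8 and 1.75 rad), for 0.1 s.
5. second pass: one diagonal pair tight, the other pair still about halfway (((value of joint each of knob_a, knob_c above 2.15 rad and value of joint each of knob_b, knob_d below 1.75 rad) or (value of joint each of knob_b, knob_d above 2.15 rad and value of joint each of knob_a, knob_c below 1.75 rad))), for 0.1 s.
At the end, for the whole second after the job is handed in: all four knobs tight (beyond 2.15 of 2.4 rad), carriage home (beyond 162 of 170 mm), every board upright in a carriage slot down to its floor (within 8 mm), brush lying bristles down on the mat with its centre within 60 mm of the mat's centre, all at rest (all of step 2 and value of joint each of knob_a, knob_b, knob_c, knob_d above 2.15 rad and horizontal distance between brush and mat below 0.06 m and height (world z) of brush below 0.02 m and angle between brush's own z axis and vertical below 0.2 rad and linear speed of each of board1, board2, board3, brush below 0.02 m/s); the robot touches nothing.
It fails at once if a knob is tightened beyond 1.75 rad while another has not had its first pass (below 0.8 rad) (value of joint any of knob_a, knob_b, knob_c, knob_d above 1.75 rad and value of joint any of knob_a, knob_b, knob_c, knob_d below 0.8 rad).
It fails at once if a bystander (glue pot, last, hammer) is moved more than 30 mm (distance of any of glue_pot, spare_last, hammer from where it was at the start of the episode above 0.03 m).
Of board1, board2, board3 only 2 to 3 are there at a start; the rules pass over those that are not, and their reading is None.
At some moment in a run one of brush may be knocked a few centimetres aside while the robot is not near it.
It also fails if it takes over 210 s, if anything falls off the work surface, if the arm or the gripper's body presses on something with over 40 N, if the wrist force passes 120 N, or if a joint passes its speed limit or range.

## Working session

There is one attempt and no reset: what is moved stays moved. The work goes in short steps, Python scripts to look and compute and a tool call to move; the robot and the scene stay as the last step left them, time stands still between calls to the robot, and variables do not carry over. Pictures are saved under pics/ and viewed, about 12 in all and at most 16, crops included, and the job is handed in when it is done.

Besides the shell and the picture viewer there is one more tool, called after "Emit:" by a JSON object that holds its "op" and its "data", one argument or row to a line. step_arm: Moves the arm, as the interface text tells. Its arguments: {"type":"object","properties":{"deltas":{"type":"array"},"fingers":{"type":"number"}},"required":["deltas"]}

```bash
mkdir -p pics; ls; cat > h.py <<'E'
import numpy as np, cv2, json
from plant import bot
def save(c,n,crop=None,s=1):
    im=c["color"][:,:,::-1]
    if crop: im=im[crop[1]:crop[3],crop[0]:crop[2]]
    if s!=1: im=cv2.resize(im,None,fx=s,fy=s,interpolation=cv2.INTER_CUBIC)
    cv2.imwrite(f"pics/{n}.png",im)
def K(c): return np.array([[c["fx"],0,c["cx"]],[0,c["fy"],c["cy"]],[0,0,1.]]),np.array([c["k1"],0,0,0.])
def pix2(c,u,v,z):
    k,d=K(c); x=cv2.undistortPoints(np.array([[[u,v]]],float),k,d)[0,0]
    R=np.array(c["R"]);t=np.array(c["t"]); o=-R.T@t; r=R.T@np.array([x[0],x[1],1]); return o+r*(z-o[2])/r[2]
def proj(c,P):
    k,d=K(c); R=np.array(c["R"]); return cv2.projectPoints(np.array(P,float).reshape(-1,1,3),cv2.Rodrigues(R)[0],np.array(c["t"],float),k,d)[0][:,0]
E
python3 - <<'E'
from h import *
o=bot.get_obs(); print(o)
for n in("scene","top"):
    c=bot.capture(n); save(c,n+"0"); R=np.array(c["R"]); print(n,(-R.T@np.array(c["t"])).round(),R.round(2).tolist(),c["fx"],c["k1"])
    for q in("rack","board1","carriage_mid","handle_top","knob_a","brush","mat","glue_pot","spare_last","hammer"):
        print(q,[(np.round(b["rect"]).tolist(),round(b["p"],2)) for b in bot.boxes_of(q,c)][:5])
E
```

```text
pics
{'time': 0.0, 'joint_positions': array([-1.30696244e+00,  3.42741417e-01,  1.52503887e+00, -1.40021927e-05,
        1.27543108e+00, -1.46010210e-01]), 'dq': array([ 0.00159802, -0.00068982, -0.00104151,  0.00054826,  0.00023248,
        0.00056671]), 'tau': array([ 2.21046874e-03, -4.31241095e+01, -2.44217509e+01,  7.19470507e-02,
        5.59643924e-02, -1.47106834e-04]), 'tool_pos': array([ 209.10158804, -481.1271544 ,  244.82763123]), 'tcp_rot': array([-3.13998921e+00, -2.22263204e-04,  4.09848002e-01]), 'contact_force': array([-0.9006631 , -0.76808714, -0.00631194]), 'moment': array([ 0.03084622, -0.00528747, -0.04174099]), 'grip_width': 92.02081867233075}
scene [1559.   46.  914.] [[-0.09, 1.0, 0.01], [0.62, 0.07, -0.78], [-0.78, -0.06, -0.62]] 490.13109775577334 -0.06631537281819158
rack [([227.0, 206.0, 50.0, 42.0], 0.79)]
board1 [([177.0, 196.0, 30.0, 22.0], 0.91), ([231.0, 184.0, 36.0, 11.0], 0.85), ([241.0, 165.0, 29.0, 23.0], 0.76), ([470.0, 223.0, 74.0, 42.0], 0.74), ([230.0, 195.0, 35.0, 14.0], 0.72)]
carriage_mid [([229.0, 196.0, 35.0, 13.0], 0.72), ([316.0, 214.0,
[... 930 characters left out ...]
2.0], 0.57), ([322.0, 210.0, 12.0, 34.0], 0.49)]
carriage_mid [([331.0, 215.0, 60.0, 48.0], 0.92), ([310.0, 213.0, 129.0, 70.0], 0.42)]
handle_top [([332.0, 215.0, 63.0, 49.0], 0.92), ([264.0, 144.0, 38.0, 62.0], 0.75)]
knob_a [([255.0, 227.0, 14.0, 16.0], 0.72), ([287.0, 228.0, 10.0, 20.0], 0.61), ([289.0, 187.0, 9.0, 12.0], 0.47), ([258.0, 186.0, 12.0, 14.0], 0.44)]
brush [([322.0, 211.0, 17.0, 35.0], 0.71)]
mat [([208.0, 235.0, 54.0, 55.0], 0.98)]
glue_pot [([285.0, 230.0, 13.0, 17.0], 0.39), ([255.0, 186.0, 18.0, 18.0], 0.31)]
spare_last [([264.0, 143.0, 35.0, 57.0], 0.73), ([333.0, 215.0, 65.0, 48.0], 0.18)]
hammer [([334.0, 144.0, 28.0, 61.0], 0.86), ([332.0, 215.0, 62.0, 46.0], 0.63)]
```

```bash
python3 - <<'E'
import cv2
a=cv2.imread("pics/top0.png")[100:310,170:500]; cv2.imwrite("pics/top0c.png",cv2.resize(a,None,fx=2.4,fy=2.4,interpolation=cv2.INTER_CUBIC))
a=cv2.imread("pics/scene0.png")[130:340,150:530]; cv2.imwrite("pics/scene0c.png",cv2.resize(a,None,fx=2.1,fy=2.1,interpolation=cv2.INTER_CUBIC))
E
```

```text
(no output)
```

View pics/top0c.png

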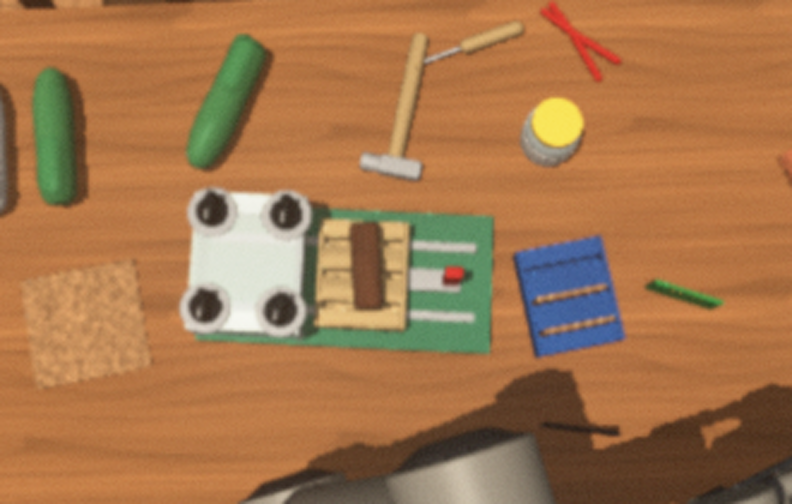

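View pics/scene0c.png

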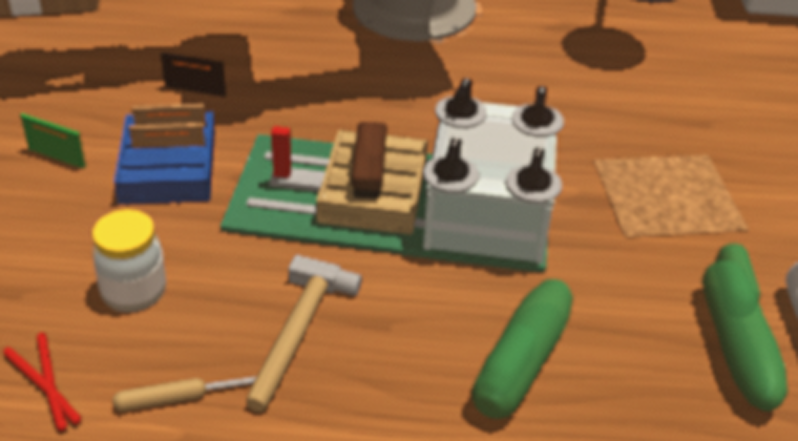

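The rack holds two tan boards, in the middle slot at crop (570,295) and the robot-side slot at (577,327); its far slot is empty. The green and black boards lying on the table are look-alikes. The brush is on the carriage at (366,266), the handle at (454,275), and the mat is left of the hood.

```bash
python3 - <<'E'
from h import *
c=bot.capture("top")
P=lambda u,v,z: pix2(c,170+u/2.4,100+v/2.4,z)[:2].round(1)
for n,z,L in [("rack top",40,[(514,252),(600,237),(623,340),(538,356)]),("boards top z74",74,[(537,301),(606,289),(543,333),(614,319)]),
 ("carr blocks z54",54,[(322,220),(410,222),(407,329),(317,327)]),("brush z94",94,[(352,224),(380,224),(382,309),(354,309)]),
 ("handle",102,[(454,275)]),("hood z112",112,[(196,194),(309,197),(303,331),(185,330)]),("mat",3,[(21,280),(135,262),(150,368),(37,388)]),("base",0,[(495,215),(491,353)]),
 ("knobs z149",149,[(212,210),(288,211),(205,306),(283,309)])]:
    print(n,[P(u,v,z).tolist() for u,v in L])
E
```

```text
rack top [[541.0, -240.1], [559.2, -363.1], [412.7, -386.0], [394.0, -266.2]]
boards top z74 [[466.4, -263.4], [480.3, -359.0], [422.5, -269.3], [438.8, -367.3]]
carr blocks z54 [[591.4, 28.8], [585.2, -94.6], [435.0, -85.6], [440.9, 38.3]]
brush z94 [[576.3, -14.0], [575.2, -52.1], [458.8, -51.6], [459.7, -14.0]]
handle [[501.1, -149.4]]
hood z112 [[620.0, 196.7], [611.4, 43.0], [430.0, 53.7], [435.1, 210.5]]
mat [[525.1, 473.0], [547.4, 304.6], [393.3, 281.0], [367.9, 444.6]]
base [[603.4, -220.8], [403.0, -205.8]]
knobs z149 [[588.8, 168.8], [584.6, 68.6], [461.8, 177.7], [455.4, 76.5]]
```

Emit:
{"op": "step_arm", "data": {
  "deltas": [
    [168, -109, -30, 0, 0, 0.465],
    [168, -109, -30, 0, 0, 0.465],
    [168, -109, -30, 0, 0, 0.465],
    [168, -109, -30, 0, 0, 0.465],
    [168, -109, -30, 0, 0, 0.465]
  ]
}}

```text
time: 1.57
tool_pos: [319.5, -314.5, 275.6]
tcp_rot: [3.141, -0.0, -0.062]
contact_force: [1.3, -0.1, 0.1]
grip_width: 91.7
```

Emit:
{"op": "step_arm", "data": {
  "deltas": [
    [87, -147, 0, 0, 0, 0],
    [87, -147, 0, 0, 0, 0],
    [87, -147, 0, 0, 0, 0],
    [87, -147, 0, 0, 0, 0],
    [87, -147, 0, 0, 0, 0]
  ]
}}

```text
time: 1.98
tool_pos: [416.4, -168.8, 275.6]
tcp_rot: [-3.14, -0.002, -0.049]
contact_force: [-1.1, -0.8, -0.6]
grip_width: 91.6
```

Emit:
{"op": "step_arm", "data": {
  "deltas": [
    [87, -147, 0, 0, 0, 0],
    [87, -147, 0, 0, 0, 0],
    [87, -147, 0, 0, 0, 0],
    [87, -147, 0, 0, 0, 0],
    [87, -147, 0, 0, 0, 0]
  ]
}}

```text
time: 2.4
tool_pos: [511.4, -27.3, 275.1]
tcp_rot: [-3.14, -0.001, -0.051]
contact_force: [-0.6, -0.4, -0.2]
grip_width: 91.6
```

```bash
python3 - <<'E'
from h import *
c=bot.capture("wrist"); save(c,"w1"); R=np.array(c["R"]); print((-R.T@np.array(c["t"])).round(),R.round(2).tolist(),c["fx"],c["k1"])
o=bot.get_obs(); print(o["time"],o["tool_pos"],o["tcp_rot"])
E
```

```text
[582. -32. 414.] [[-0.05, -1.0, -0.0], [-0.96, 0.05, 0.26], [-0.26, 0.02, -0.96]] 285.47644529840414 0.01277294550689949
2.45 [510.37781036 -29.00439189 274.89564046] [-3.14088866e+00 -1.64527775e-04 -5.03578417e-02]
```

View pics/w1.png

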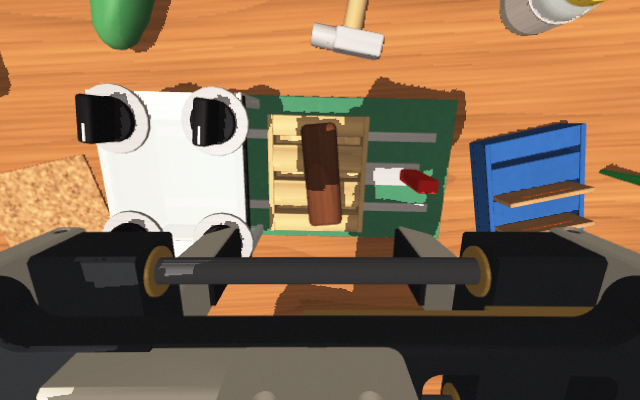

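The wrist view is clear: brush on the carriage at about (322,174), red handle top near (427,186), rack at right with two tan boards, knobs at left.

```bash
python3 - <<'E'
from h import *
c=bot.capture("wrist")
save(c,"w2",(80,80,460,240),2.1)
P=lambda u,v,z: pix2(c,u,v,z)[:2].round(1).tolist()
print("brush",[P(u,v,94) for u,v in [(303,124),(334,122),(341,222),(310,225)]],P(322,173,94))
print("handle",P(428,187,102),"carr",[P(u,v,54) for u,v in[(273,116),(368,119),(364,233),(270,231)]])
print("hood",[P(u,v,112) for u,v in[(246,97),(97,90)]],"knob b disc",P(215,121,120),"c",P(113,119,120))
E
```

```text
brush [[578.0, -17.8], [578.4, -51.4], [463.3, -55.7], [461.4, -18.8]] [523.3, -35.9]
handle [503.0, -153.3] carr [[588.6, 19.8], [579.3, -94.9], [431.2, -89.1], [440.5, 37.4]]
hood [[606.9, 36.4], [620.1, 181.7]] knob b disc [585.4, 67.8] c [591.9, 167.3]
```

View pics/w2.png

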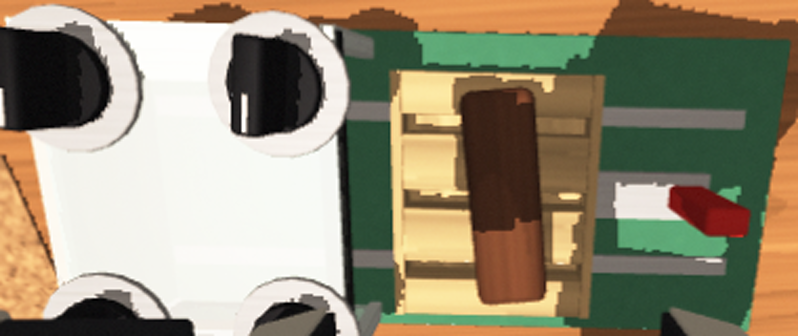

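Emit:
{"op": "step_arm", "data": {
  "deltas": [
    [8, 6, 100, 0, 0, -0.06],
    [8, 6, 140, 0, 0, -0.06],
    [8, 6, 170, 0, 0, -0.06],
    [8, 6, 188, 0, 0, -0.06],
    [8, 6, 188, 0, 0, -0.06]
  ]
}}

```text
time: 2.92
tool_pos: [513.5, -39.9, 83.3]
tcp_rot: [-3.141, 0.006, 0.003]
contact_force: [-0.9, 0.9, -0.7]
grip_width: 91.8
```

Emit:
{"op": "step_arm", "data": {
  "deltas": [
    [0, 0, 0, 0, 0, 0],
    [0, 0, 0, 0, 0, 0],
    [0, 0, 0, 0, 0, 0],
    [0, 0, 0, 0, 0, 0],
    [0, 0, 0, 0, 0, 0]
  ],
  "fingers": 20
}}

```text
time: 3.33
tool_pos: [517.7, -38.9, 89.3]
tcp_rot: [3.141, -0.004, 0.005]
contact_force: [0.1, 0.2, -0.1]
grip_width: 63.1
```

Emit:
{"op": "step_arm", "data": {
  "deltas": [
    [0, 0, 0, 0, 0, 0],
    [0, 0, 0, 0, 0, 0],
    [0, 0, 0, 0, 0, 0],
    [0, 0, 0, 0, 0, 0],
    [0, 0, 0, 0, 0, 0]
  ]
}}

```text
time: 3.75
tool_pos: [516.8, -38.2, 87.8]
tcp_rot: [3.142, -0.001, 0.005]
contact_force: [-0.5, 1.5, 6.3]
grip_width: 39.7
```

Emit:
{"op": "step_arm", "data": {
  "deltas": [
    [0, 0, -42, 0, 0, 0],
    [0, 0, -84, 0, 0, 0],
    [0, 0, -125, 0, 0, 0],
    [0, 0, -160, 0, 0, 0],
    [0, 0, -160, 0, 0, 0]
  ]
}}

```text
time: 4.17
tool_pos: [519.6, -39.1, 254.5]
tcp_rot: [3.138, -0.013, 0.005]
contact_force: [1.3, -0.4, -0.9]
grip_width: 40.0
```

Emit:
{"op": "step_arm", "data": {
  "deltas": [
    [-28, -207, 0, 0, 0, 0],
    [-28, -207, 0, 0, 0, 0],
    [-28, -207, 0, 0, 0, 0],
    [-28, -207, 0, 0, 0, 0],
    [-28, -207, 0, 0, 0, 0]
  ]
}}

```text
time: 4.58
tool_pos: [486.8, 169.4, 246.4]
tcp_rot: [3.141, 0.001, 0.004]
contact_force: [1.3, -0.0, -0.7]
grip_width: 40.2
```

Emit:
{"op": "step_arm", "data": {
  "deltas": [
    [-28, -207, 0, 0, 0, 0],
    [-28, -207, 0, 0, 0, 0],
    [-28, -207, 0, 0, 0, 0],
    [-28, -207, 0, 0, 0, 0],
    [-28, -207, 0, 0, 0, 0]
  ]
}}

```text
time: 5.0
tool_pos: [457.8, 376.0, 246.2]
tcp_rot: [3.14, 0.001, 0.005]
contact_force: [0.4, -0.5, -1.1]
grip_width: 39.8
```

Emit:
{"op": "step_arm", "data": {
  "deltas": [
    [0, 0, 42, 0, 0, 0],
    [0, 0, 84, 0, 0, 0],
    [0, 0, 120, 0, 0, 0],
    [0, 0, 160, 0, 0, 0],
    [0, 0, 160, 0, 0, 0]
  ]
}}

```text
time: 5.42
tool_pos: [453.9, 371.2, 78.5]
tcp_rot: [3.133, 0.014, 0.005]
contact_force: [-0.8, -1.1, -1.2]
grip_width: 39.9
```

Emit:
{"op": "step_arm", "data": {
  "deltas": [
    [0, 0, 20, 0, 0, 0],
    [0, 0, 35, 0, 0, 0],
    [0, 0, 42, 0, 0, 0],
    [0, 0, 42, 0, 0, 0],
    [0, 0, 42, 0, 0, 0]
  ]
}}

```text
time: 5.83
tool_pos: [459.3, 374.4, 46.4]
tcp_rot: [-3.141, -0.001, 0.005]
contact_force: [0.3, 0.1, -0.8]
grip_width: 40.2
```

Emit:
{"op": "step_arm", "data": {
  "deltas": [
    [0, 0, 3, 0, 0, 0],
    [0, 0, 6, 0, 0, 0],
    [0, 0, 8, 0, 0, 0],
    [0, 0, 8, 0, 0, 0],
    [0, 0, 8, 0, 0, 0]
  ]
}}

```text
time: 6.25
tool_pos: [458.8, 374.2, 37.4]
tcp_rot: [3.142, -0.0, 0.005]
contact_force: [0.2, 0.7, -0.8]
grip_width: 39.7
```

Emit:
{"op": "step_arm", "data": {
  "deltas": [
    [0, 0, 0, 0, 0, 0],
    [0, 0, 0, 0, 0, 0],
    [0, 0, 0, 0, 0, 0],
    [0, 0, 0, 0, 0, 0],
    [0, 0, 0, 0, 0, 0]
  ],
  "fingers": 80
}}

```text
time: 6.67
tool_pos: [458.8, 374.2, 37.3]
tcp_rot: [-3.142, -0.0, 0.005]
contact_force: [0.4, 0.8, 0.3]
grip_width: 68.3
```

Emit:
{"op": "step_arm", "data": {
  "deltas": [
    [0, 0, -30, 0, 0, 0],
    [0, 0, -70, 0, 0, 0],
    [0, 0, -110, 0, 0, 0],
    [0, 0, -150, 0, 0, 0],
    [0, 0, -190, 0, 0, 0]
  ]
}}

```text
time: 7.08
tool_pos: [458.5, 374.0, 229.3]
tcp_rot: [3.142, -0.0, 0.005]
contact_force: [0.6, 0.8, -0.6]
grip_width: 79.9
```

Emit:
{"op": "step_arm", "data": {
  "deltas": [
    [18, 160, 0, 0, 0, -0.504],
    [18, 160, 0, 0, 0, -0.504],
    [18, 160, 0, 0, 0, -0.504],
    [18, 160, 0, 0, 0, -0.504],
    [18, 160, 0, 0, 0, -0.504]
  ]
}}

```text
time: 7.5
tool_pos: [477.9, 209.6, 227.5]
tcp_rot: [3.14, 0.001, 0.512]
contact_force: [1.0, 1.2, 0.6]
grip_width: 79.9
```

Emit:
{"op": "step_arm", "data": {
  "deltas": [
    [-62, 148, 0, 0, 0, -0.504],
    [-62, 148, 0, 0, 0, -0.504],
    [-62, 148, 0, 0, 0, -0.504],
    [-62, 148, 0, 0, 0, -0.504],
    [-62, 148, 0, 0, 0, -0.504]
  ]
}}

```text
time: 7.92
tool_pos: [495.8, 51.0, 227.4]
tcp_rot: [3.14, 0.001, 1.016]
contact_force: [0.3, 0.7, -1.0]
grip_width: 80.3
```

Emit:
{"op": "step_arm", "data": {
  "deltas": [
    [-126, 100, -20, 0, 0, -0.504],
    [-126, 100, -20, 0, 0, -0.504],
    [-126, 100, -20, 0, 0, -0.504],
    [-126, 100, -20, 0, 0, -0.504],
    [-126, 100, -20, 0, 0, -0.504]
  ],
  "fingers": 40
}}

```text
time: 8.33
tool_pos: [514.1, -109.7, 248.0]
tcp_rot: [3.14, 0.002, 1.52]
contact_force: [0.6, 0.0, 0.3]
grip_width: 51.6
```

Emit:
{"op": "step_arm", "data": {
  "deltas": [
    [0, 0, 0, 0, 0, 0],
    [0, 0, 0, 0, 0, 0]
  ]
}}

```text
time: 8.5
tool_pos: [513.4, -105.4, 247.1]
tcp_rot: [-3.141, -0.0, 1.514]
contact_force: [0.1, 0.9, 0.5]
grip_width: 41.3
```

```bash
python3 - <<'E'
from h import *
c=bot.capture("wrist"); save(c,"w3",None,1.25); o=bot.get_obs(); print(o["time"],o["tool_pos"],o["tcp_rot"],o["joint_positions"].round(2)); import pickle; pickle.dump(c,open("w3.pkl","wb"))
E
```

```text
8.55 [ 513.33462648 -104.481613    247.05819267] [-3.14110742e+00 -5.92023641e-04  1.51478128e+00] [-0.35  0.34  1.52  0.    1.28 -0.29]
```

View pics/w3.png

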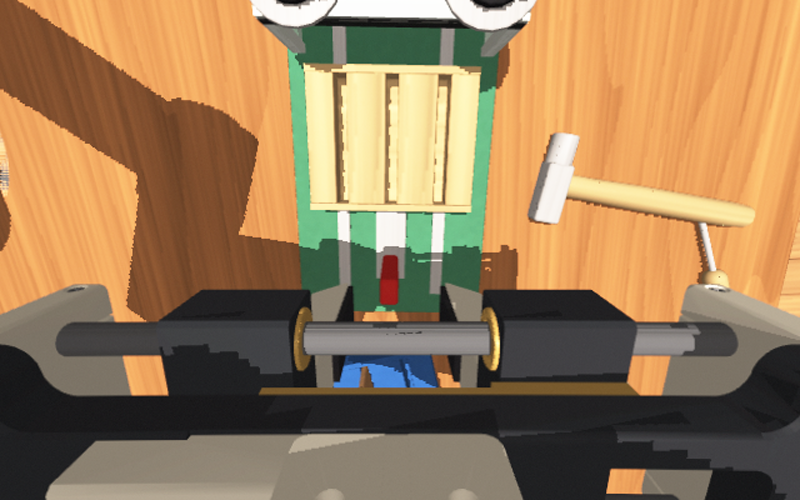

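```bash
cat >> h.py <<'E'
def ortho(c,x0,x1,y0,y1,z,s=4,step=10):
    # rows: x decreasing downward, cols: y decreasing rightward (like top view)
    X,Y=np.meshgrid(np.arange(x1,x0,-1/s),np.arange(y1,y0,-1/s),indexing="ij")
    p=proj(c,np.stack([X,Y,0*X+z],-1)).astype(np.float32).reshape(*X.shape,2)
    im=np.ascontiguousarray(cv2.remap(c["color"][:,:,::-1].copy(),p[...,0],p[...,1],cv2.INTER_LINEAR))
    for x in range(int(np.ceil(x0/step)*step),int(x1),step):
        r=int((x1-x)*s); cv2.line(im,(0,r),(8 if x%50 else 25,r),(0,0,255),1)
        if x%50==0: cv2.putText(im,str(x),(26,r+4),0,.4,(0,0,255),1)
    for y in range(int(np.ceil(y0/step)*step),int(y1),step):
        q=int((y1-y)*s); cv2.line(im,(q,0),(q,8 if y%50 else 25),(0,0,255),1)
        if y%50==0: cv2.putText(im,str(y),(q-10,36),0,.4,(0,0,255),1)
    return im
E
python3 - <<'E'
from h import *; import pickle
c=pickle.load(open("w3.pkl","rb"))
cv2.imwrite("pics/o3.png",ortho(c,420,605,-105,50,54,4)[:600])
E
```

```text
(no output)
```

View pics/o3.png

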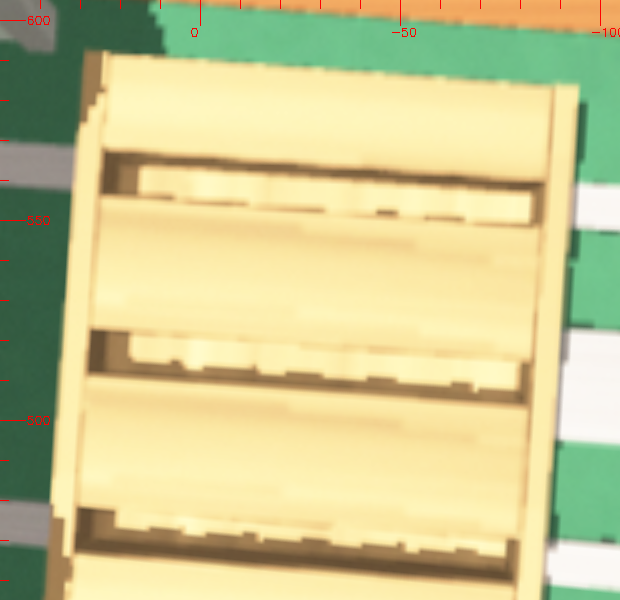

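The orthophoto on the block-top plane shows the three carriage slots: centre slot at (513.1,-27.0) and slideway yaw -0.066. Next is a view of the rack.

Emit:
{"op": "step_arm", "data": {
  "deltas": [
    [-141, -14, 0, 0, 0, -0.204],
    [-141, -14, 0, 0, 0, -0.204],
    [-141, -14, 0, 0, 0, -0.204],
    [-141, -14, 0, 0, 0, -0.204],
    [-141, -14, 0, 0, 0, -0.204]
  ]
}}

```text
time: 8.97
tool_pos: [491.5, -247.5, 246.9]
tcp_rot: [-3.141, 0.001, 1.717]
contact_force: [-0.4, -0.6, -0.5]
grip_width: 39.9
```

Emit:
{"op": "step_arm", "data": {
  "deltas": [
    [-141, 14, 0, 0, 0, 0],
    [-141, 14, 0, 0, 0, 0],
    [-141, 14, 0, 0, 0, 0],
    [-141, 14, 0, 0, 0, 0],
    [-141, 14, 0, 0, 0, 0]
  ]
}}

```text
time: 9.38
tool_pos: [527.8, -383.9, 245.9]
tcp_rot: [-3.141, -0.0, 1.719]
contact_force: [-0.2, 0.9, 0.0]
grip_width: 40.0
```

Emit:
{"op": "step_arm", "data": {
  "deltas": [
    [0, 0, 0, 0, 0, 0],
    [0, 0, 0, 0, 0, 0]
  ]
}}

```text
time: 9.55
tool_pos: [527.5, -380.0, 247.1]
tcp_rot: [-3.141, -0.001, 1.722]
contact_force: [-0.1, 0.4, -0.2]
grip_width: 40.0
```

```bash
python3 - <<'E'
from h import *
c=bot.capture("wrist"); o=bot.get_obs(); print(o["time"],o["tool_pos"],o["tcp_rot"],o["joint_positions"].round(2))
cv2.imwrite("pics/o4.png",ortho(c,385,560,-400,-230,74,3.4)[:600])
E
```

```text
9.6 [ 527.4438669  -380.01488882  247.46680893] [-3.14151090e+00 -7.62018672e-04  1.72265369e+00] [-0.74  0.58  1.14  0.    1.43 -0.89]
```

View pics/o4.png

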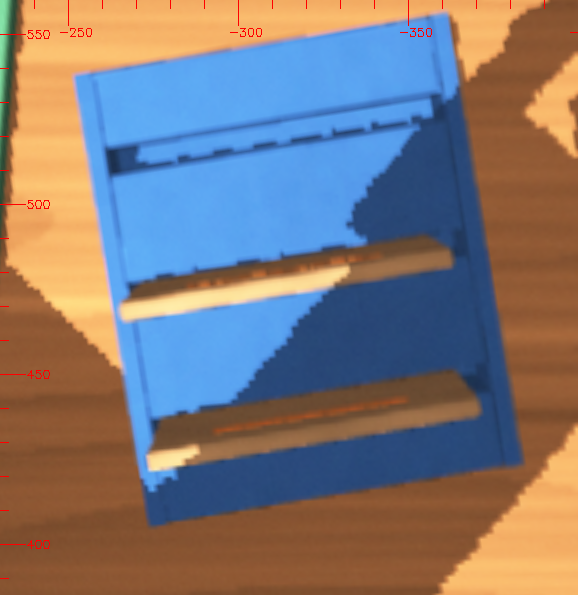

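Ortho at the board-top plane: middle board centre (475.9,-314.1), near board (432.4,-322.3), rack yaw about 0.16. Grasping the middle board first.

Emit:
{"op": "step_arm", "data": {
  "deltas": [
    [73, -41, 40, 0, 0, -0.01],
    [73, -41, 80, 0, 0, -0.01],
    [73, -41, 110, 0, 0, -0.01],
    [73, -41, 120, 0, 0, -0.01],
    [73, -41, 120, 0, 0, -0.01]
  ],
  "fingers": 30
}}

```text
time: 10.02
tool_pos: [472.1, -311.0, 122.6]
tcp_rot: [-3.134, -0.009, 1.733]
contact_force: [-0.8, -0.1, -1.0]
grip_width: 30.0
```

Emit:
{"op": "step_arm", "data": {
  "deltas": [
    [0, 0, 20, 0, 0, 0],
    [0, 0, 40, 0, 0, 0],
    [0, 0, 55, 0, 0, 0],
    [0, 0, 63, 0, 0, 0],
    [0, 0, 63, 0, 0, 0]
  ]
}}

```text
time: 10.43
tool_pos: [475.8, -315.9, 64.3]
tcp_rot: [-3.141, -0.0, 1.731]
contact_force: [-0.5, 0.1, 0.4]
grip_width: 30.3
```

Emit:
{"op": "step_arm", "data": {
  "deltas": [
    [0, 0, 0, 0, 0, 0],
    [0, 0, 0, 0, 0, 0],
    [0, 0, 0, 0, 0, 0],
    [0, 0, 0, 0, 0, 0],
    [0, 0, 0, 0, 0, 0]
  ],
  "fingers": 0
}}

```text
time: 10.85
tool_pos: [475.9, -316.7, 65.2]
tcp_rot: [3.141, 0.001, 1.731]
contact_force: [0.4, -0.2, 4.3]
grip_width: 5.5
```

Emit:
{"op": "step_arm", "data": {
  "deltas": [
    [0, 0, 0, 0, 0, 0],
    [0, 0, 0, 0, 0, 0]
  ]
}}

```text
time: 11.02
tool_pos: [475.9, -316.6, 65.2]
tcp_rot: [3.141, 0.001, 1.731]
contact_force: [-0.2, 0.9, 6.7]
grip_width: 5.6
```

Emit:
{"op": "step_arm", "data": {
  "deltas": [
    [0, 0, -15, 0, 0, 0],
    [0, 0, -40, 0, 0, 0],
    [0, 0, -80, 0, 0, 0],
    [0, 0, -115, 0, 0, 0],
    [0, 0, -125, 0, 0, 0]
  ]
}}

```text
time: 11.43
tool_pos: [477.2, -317.8, 194.9]
tcp_rot: [3.136, 0.007, 1.731]
contact_force: [2.0, -0.3, -0.1]
grip_width: 5.3
```

Emit:
{"op": "step_arm", "data": {
  "deltas": [
    [133, 63, 0, 0, 0, 0.227],
    [133, 63, 0, 0, 0, 0.227],
    [133, 63, 0, 0, 0, 0.227],
    [133, 63, 0, 0, 0, 0.227],
    [133, 63, 0, 0, 0, 0.227]
  ]
}}

```text
time: 11.85
tool_pos: [517.0, -170.3, 188.9]
tcp_rot: [-3.141, -0.002, 1.508]
contact_force: [0.0, -0.3, 0.6]
grip_width: 5.9
```

Emit:
{"op": "step_arm", "data": {
  "deltas": [
    [144, 31, 0, 0, 0, 0],
    [144, 31, 0, 0, 0, 0],
    [144, 31, 0, 0, 0, 0],
    [144, 31, 0, 0, 0, 0],
    [144, 31, 0, 0, 0, 0]
  ]
}}

```text
time: 12.27
tool_pos: [557.6, -29.6, 188.8]
tcp_rot: [-3.141, -0.001, 1.508]
contact_force: [-0.6, -1.1, 0.0]
grip_width: 6.0
```

Emit:
{"op": "step_arm", "data": {
  "deltas": [
    [0, 0, 20, 0, 0, 0],
    [0, 0, 40, 0, 0, 0],
    [0, 0, 65, 0, 0, 0],
    [0, 0, 65, 0, 0, 0],
    [0, 0, 65, 0, 0, 0]
  ]
}}

```text
time: 12.68
tool_pos: [556.1, -34.2, 123.3]
tcp_rot: [-3.138, -0.0, 1.503]
contact_force: [-0.5, 0.6, -0.4]
grip_width: 5.7
```

```bash
python3 - <<'E'
from h import *
c=bot.capture("wrist"); o=bot.get_obs(); print(o["time"],o["tool_pos"],o["tcp_rot"],o["grip_width"])
E
```

```text
12.7333 [557.1525626  -34.24617468 124.63204827] [-3.14129326e+00  2.34675006e-04  1.50304993e+00] 5.610336348814042
```

Emit:
{"op": "step_arm", "data": {
  "deltas": [
    [0, 0, 8, 0, 0, 0],
    [0, 0, 15, 0, 0, 0],
    [0, 0, 22, 0, 0, 0],
    [0, 0, 27, 0, 0, 0],
    [0, 0, 27, 0, 0, 0]
  ]
}}

```text
time: 13.15
tool_pos: [556.4, -33.3, 96.1]
tcp_rot: [-3.14, -0.0, 1.504]
contact_force: [-0.0, 0.4, -0.7]
grip_width: 5.7
```

Emit:
{"op": "step_arm", "data": {
  "deltas": [
    [0, 0, 4, 0, 0, 0],
    [0, 0, 8, 0, 0, 0],
    [0, 0, 12, 0, 0, 0],
    [0, 0, 17, 0, 0, 0],
    [0, 0, 17, 0, 0, 0]
  ]
}}

```text
time: 13.57
tool_pos: [556.9, -33.3, 79.5]
tcp_rot: [-3.141, 0.0, 1.504]
contact_force: [-0.1, -0.2, -1.0]
grip_width: 5.5
```

Emit:
{"op": "step_arm", "data": {
  "deltas": [
    [0, 0, 0, 0, 0, 0],
    [0, 0, 0, 0, 0, 0],
    [0, 0, 0, 0, 0, 0],
    [0, 0, 0, 0, 0, 0],
    [0, 0, 0, 0, 0, 0]
  ],
  "fingers": 30
}}

```text
time: 13.98
tool_pos: [557.1, -33.4, 80.4]
tcp_rot: [3.141, 0.0, 1.504]
contact_force: [-0.1, 0.4, 0.5]
grip_width: 29.0
```

Emit:
{"op": "step_arm", "data": {
  "deltas": [
    [0, 0, -20, 0, 0, 0],
    [0, 0, -50, 0, 0, 0],
    [0, 0, -90, 0, 0, 0],
    [0, 0, -110, 0, 0, 0],
    [0, 0, -110, 0, 0, 0]
  ]
}}

```text
time: 14.4
tool_pos: [559.6, -33.8, 195.7]
tcp_rot: [3.132, 0.001, 1.504]
contact_force: [1.3, -0.3, 0.2]
grip_width: 30.1
```

Emit:
{"op": "step_arm", "data": {
  "deltas": [
    [-148, -52, 0, 0, 0, -0.227],
    [-148, -52, 0, 0, 0, -0.227],
    [-148, -52, 0, 0, 0, -0.227],
    [-148, -52, 0, 0, 0, -0.227],
    [-148, -52, 0, 0, 0, -0.227]
  ]
}}

```text
time: 14.82
tool_pos: [492.8, -182.6, 189.6]
tcp_rot: [-3.14, 0.001, 1.726]
contact_force: [-0.3, -0.3, -0.0]
grip_width: 29.9
```

Emit:
{"op": "step_arm", "data": {
  "deltas": [
    [-133, -84, 40, 0, 0, 0],
    [-133, -84, 40, 0, 0, 0],
    [-133, -84, 40, 0, 0, 0],
    [-133, -84, 40, 0, 0, 0],
    [-133, -84, 40, 0, 0, 0]
  ]
}}

```text
time: 15.23
tool_pos: [430.6, -326.6, 147.9]
tcp_rot: [-3.139, -0.001, 1.726]
contact_force: [-0.4, 0.9, -0.3]
grip_width: 29.9
```

Emit:
{"op": "step_arm", "data": {
  "deltas": [
    [0, 0, 0, 0, 0, 0],
    [0, 0, 0, 0, 0, 0],
    [0, 0, 0, 0, 0, 0]
  ]
}}

```text
time: 15.48
tool_pos: [434.1, -321.0, 150.3]
tcp_rot: [3.141, -0.0, 1.732]
contact_force: [0.4, 0.8, -0.5]
grip_width: 29.7
```

```bash
python3 - <<'E'
from h import *
c=bot.capture("top"); a=c["color"][160:260,290:450,::-1]; cv2.imwrite("pics/t5.png",cv2.resize(a,None,fx=4,fy=4,interpolation=cv2.INTER_CUBIC))
E
```

```text
(no output)
```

View pics/t5.png

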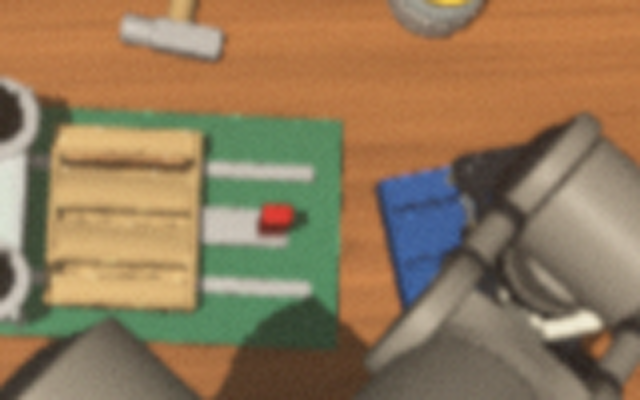

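The first board sits in the far slot (crop 125,160). Now the second board.

Emit:
{"op": "step_arm", "data": {
  "deltas": [
    [0, -1, 30, 0, 0, 0],
    [0, -1, 60, 0, 0, 0],
    [0, -1, 75, 0, 0, 0],
    [0, -1, 85, 0, 0, 0],
    [0, -1, 85, 0, 0, 0]
  ]
}}

```text
time: 15.95
tool_pos: [432.4, -320.8, 63.7]
tcp_rot: [-3.14, -0.003, 1.732]
contact_force: [-0.1, 0.5, 0.1]
grip_width: 29.8
```

Emit:
{"op": "step_arm", "data": {
  "deltas": [
    [0, 0, 0, 0, 0, 0],
    [0, 0, 0, 0, 0, 0],
    [0, 0, 0, 0, 0, 0],
    [0, 0, 0, 0, 0, 0],
    [0, 0, 0, 0, 0, 0]
  ],
  "fingers": 0
}}

```text
time: 16.37
tool_pos: [433.0, -322.8, 66.3]
tcp_rot: [3.14, 0.002, 1.731]
contact_force: [0.3, 0.4, 3.9]
grip_width: 6.0
```

Emit:
{"op": "step_arm", "data": {
  "deltas": [
    [0, 0, 0, 0, 0, 0],
    [0, 0, 0, 0, 0, 0]
  ]
}}

```text
time: 16.53
tool_pos: [433.0, -322.8, 66.3]
tcp_rot: [3.14, 0.001, 1.731]
contact_force: [-1.0, 1.2, 5.7]
grip_width: 5.9
```

Emit:
{"op": "step_arm", "data": {
  "deltas": [
    [0, 0, -15, 0, 0, 0],
    [0, 0, -40, 0, 0, 0],
    [0, 0, -80, 0, 0, 0],
    [0, 0, -115, 0, 0, 0],
    [0, 0, -125, 0, 0, 0]
  ]
}}

```text
time: 16.95
tool_pos: [434.1, -324.0, 195.8]
tcp_rot: [3.136, 0.007, 1.731]
contact_force: [0.4, -1.1, 0.2]
grip_width: 5.5
```

Emit:
{"op": "step_arm", "data": {
  "deltas": [
    [145, 41, 0, 0, 0, 0.227],
    [145, 41, 0, 0, 0, 0.227],
    [145, 41, 0, 0, 0, 0.227],
    [145, 41, 0, 0, 0, 0.227],
    [145, 41, 0, 0, 0, 0.227]
  ]
}}

```text
time: 17.37
tool_pos: [449.4, -168.0, 190.0]
tcp_rot: [-3.14, -0.002, 1.508]
contact_force: [-0.2, 0.6, 0.0]
grip_width: 5.7
```

Emit:
{"op": "step_arm", "data": {
  "deltas": [
    [150, 8, 0, 0, 0, 0],
    [150, 8, 0, 0, 0, 0],
    [150, 8, 0, 0, 0, 0],
    [150, 8, 0, 0, 0, 0],
    [150, 8, 0, 0, 0, 0]
  ]
}}

```text
time: 17.78
tool_pos: [467.8, -19.8, 190.1]
tcp_rot: [-3.141, -0.001, 1.508]
contact_force: [-0.7, 0.6, -0.3]
grip_width: 5.9
```

Emit:
{"op": "step_arm", "data": {
  "deltas": [
    [0, 0, 20, 0, 0, 0],
    [0, 0, 40, 0, 0, 0],
    [0, 0, 65, 0, 0, 0],
    [0, 0, 65, 0, 0, 0],
    [0, 0, 65, 0, 0, 0]
  ]
}}

```text
time: 18.2
tool_pos: [467.2, -24.1, 124.6]
tcp_rot: [-3.138, -0.0, 1.503]
contact_force: [0.6, 0.1, -0.4]
grip_width: 5.8
```

Emit:
{"op": "step_arm", "data": {
  "deltas": [
    [0, 0, 0, 0, 0, 0]
  ]
}}

```text
time: 18.28
tool_pos: [468.5, -24.3, 126.1]
tcp_rot: [3.141, 0.0, 1.503]
contact_force: [0.3, -1.0, -0.2]
grip_width: 5.7
```

Bottom is about 54.3 below the TCP, so the final TCP height is about 80.5.

Emit:
{"op": "step_arm", "data": {
  "deltas": [
    [0, 0, 8, 0, 0, 0],
    [0, 0, 15, 0, 0, 0],
    [0, 0, 22, 0, 0, 0],
    [0, 0, 27, 0, 0, 0],
    [0, 0, 27, 0, 0, 0]
  ]
}}

```text
time: 18.7
tool_pos: [467.2, -23.5, 97.1]
tcp_rot: [-3.14, -0.0, 1.504]
contact_force: [-0.0, 0.1, -1.2]
grip_width: 6.2
```

Emit:
{"op": "step_arm", "data": {
  "deltas": [
    [0, 0, 4, 0, 0, 0],
    [0, 0, 8, 0, 0, 0],
    [0, 0, 12, 0, 0, 0],
    [0, 0, 18, 0, 0, 0],
    [0, 0, 18, 0, 0, 0]
  ]
}}

```text
time: 19.12
tool_pos: [468.1, -23.6, 79.9]
tcp_rot: [3.141, 0.0, 1.504]
contact_force: [0.1, 0.3, 0.3]
grip_width: 5.7
```

Emit:
{"op": "step_arm", "data": {
  "deltas": [
    [0, 0, 0, 0, 0, 0],
    [0, 0, 0, 0, 0, 0],
    [0, 0, 0, 0, 0, 0],
    [0, 0, 0, 0, 0, 0],
    [0, 0, 0, 0, 0, 0]
  ],
  "fingers": 30
}}

```text
time: 19.53
tool_pos: [467.9, -23.6, 80.2]
tcp_rot: [-3.142, 0.0, 1.504]
contact_force: [0.4, -0.4, 0.5]
grip_width: 29.3
```

Emit:
{"op": "step_arm", "data": {
  "deltas": [
    [0, 0, -20, 0, 0, 0],
    [0, 0, -50, 0, 0, 0],
    [0, 0, -90, 0, 0, 0],
    [0, 0, -130, 0, 0, 0],
    [0, 0, -150, 0, 0, 0]
  ]
}}

```text
time: 19.95
tool_pos: [469.3, -23.8, 234.8]
tcp_rot: [3.135, 0.001, 1.504]
contact_force: [0.7, -0.4, 0.6]
grip_width: 30.0
```

Emit:
{"op": "step_arm", "data": {
  "deltas": [
    [-78, 49, -15, 0, 0, 0],
    [-78, 49, -15, 0, 0, 0],
    [-78, 49, -15, 0, 0, 0],
    [-78, 49, -15, 0, 0, 0],
    [-78, 49, -15, 0, 0, 0]
  ]
}}

```text
time: 20.37
tool_pos: [511.1, -104.7, 244.6]
tcp_rot: [-3.14, -0.001, 1.502]
contact_force: [-0.8, 1.5, -1.0]
grip_width: 30.0
```

```bash
python3 - <<'E'
from h import *
c=bot.capture("wrist"); save(c,"w6",(200,0,440,280),2.1); o=bot.get_obs(); print(o["time"],o["tool_pos"],o["tcp_rot"]); 
C=np.array([513.1,-27.]);th=-.0665;R=np.array([[np.cos(th),-np.sin(th)],[np.sin(th),np.cos(th)]])
h=C+R@[0,-125]; print(h)
print(proj(c,[[*h,102]]), "board tops expected at z88:",proj(c,[[*(C+R@[x,y]),88] for x in(-45,45) for y in(-50,50)]).round().tolist())
E
```

```text
20.4167 [ 510.78265778 -103.9543194   244.55526401] [-3.13969329e+00 -9.22409322e-04  1.50350126e+00]
[ 504.7936253  -151.72371122]
[[314.11178051 235.58587533]] board tops expected at z88: [[271.0, 163.0], [266.0, 57.0], [357.0, 163.0], [361.0, 57.0]]
```

View pics/w6.png

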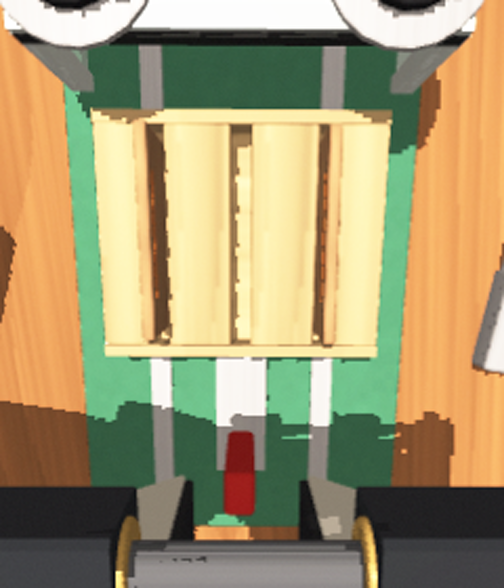

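Both boards' top edges match the predicted columns 271 and 357 and rows, so they are fully seated. The handle is as predicted, so I grip it and push.

Emit:
{"op": "step_arm", "data": {
  "deltas": [
    [-48, -3, 40, 0, 0, 0],
    [-48, -3, 80, 0, 0, 0],
    [-48, -3, 110, 0, 0, 0],
    [-48, -3, 110, 0, 0, 0],
    [-48, -3, 110, 0, 0, 0]
  ],
  "fingers": 40
}}

```text
time: 20.83
tool_pos: [503.7, -150.7, 133.9]
tcp_rot: [-3.136, -0.002, 1.504]
contact_force: [0.7, -0.5, 0.6]
grip_width: 40.3
```

Emit:
{"op": "step_arm", "data": {
  "deltas": [
    [0, 0, 20, 0, 0, 0],
    [0, 0, 38, 0, 0, 0],
    [0, 0, 46, 0, 0, 0],
    [0, 0, 46, 0, 0, 0],
    [0, 0, 46, 0, 0, 0]
  ]
}}

```text
time: 21.25
tool_pos: [506.3, -152.1, 91.0]
tcp_rot: [3.14, 0.001, 1.505]
contact_force: [0.3, 0.2, 0.3]
grip_width: 39.5
```

Emit:
{"op": "step_arm", "data": {
  "deltas": [
    [0, 0, 0, 0, 0, 0],
    [0, 0, 0, 0, 0, 0],
    [0, 0, 0, 0, 0, 0],
    [0, 0, 0, 0, 0, 0],
    [0, 0, 0, 0, 0, 0]
  ],
  "fingers": 5
}}

```text
time: 21.67
tool_pos: [504.2, -152.3, 89.8]
tcp_rot: [-3.139, -0.0, 1.504]
contact_force: [-6.2, 0.0, 7.5]
grip_width: 16.1
```

Emit:
{"op": "step_arm", "data": {
  "deltas": [
    [0, 0, 0, 0, 0, 0],
    [0, 0, 0, 0, 0, 0]
  ]
}}

```text
time: 21.83
tool_pos: [504.2, -152.3, 89.8]
tcp_rot: [-3.139, -0.0, 1.503]
contact_force: [-6.3, 0.3, 7.2]
grip_width: 15.8
```

Emit:
{"op": "step_arm", "data": {
  "deltas": [
    [15, -1.5, 0, 0, 0, 0],
    [35, -1.5, 0, 0, 0, 0],
    [55, -1.5, 0, 0, 0, 0],
    [75, -1.5, 0, 0, 0, 0],
    [90, -1.5, 0, 0, 0, 0]
  ]
}}

```text
time: 22.25
tool_pos: [510.7, -62.0, 89.8]
tcp_rot: [3.14, 0.001, 1.503]
contact_force: [2.7, -3.6, -1.3]
grip_width: 15.9
```

Emit:
{"op": "step_arm", "data": {
  "deltas": [
    [15, 0, 0, 0, 0, 0],
    [30, 0, 0, 0, 0, 0],
    [42, 0, 0, 0, 0, 0],
    [50, 0, 0, 0, 0, 0],
    [50, 0, 0, 0, 0, 0]
  ]
}}

```text
time: 22.67
tool_pos: [514.5, -11.2, 89.8]
tcp_rot: [3.139, -0.001, 1.504]
contact_force: [4.4, 2.2, 1.3]
grip_width: 15.7
```

Emit:
{"op": "step_arm", "data": {
  "deltas": [
    [5, 0, 0, 0, 0, 0],
    [9, 0, 0, 0, 0, 0],
    [13, 0, 0, 0, 0, 0],
    [16, 0, 0, 0, 0, 0],
    [18, 0, 0, 0, 0, 0]
  ]
}}

```text
time: 23.08
tool_pos: [515.4, 1.7, 89.8]
tcp_rot: [3.139, 0.007, 1.505]
contact_force: [0.5, -29.5, 2.1]
grip_width: 15.8
```

Emit:
{"op": "step_arm", "data": {
  "deltas": [
    [2, 0, 0, 0, 0, 0],
    [4, 0, 0, 0, 0, 0],
    [6, 0, 0, 0, 0, 0],
    [7, 0, 0, 0, 0, 0],
    [8, 0, 0, 0, 0, 0]
  ]
}}

```text
time: 23.5
tool_pos: [515.7, 5.3, 89.9]
tcp_rot: [3.14, 0.012, 1.505]
contact_force: [-1.7, -42.1, 2.8]
grip_width: 15.6
```

Hard stop reached with travel of about 154 mm plus slip, consistent with home. Back off, release and rise, then look at the hood.

Emit:
{"op": "step_arm", "data": {
  "deltas": [
    [-6, 0, 0, 0, 0, 0],
    [-6, 0, 0, 0, 0, 0]
  ]
}}

```text
time: 23.67
tool_pos: [515.7, 5.1, 89.9]
tcp_rot: [3.139, 0.002, 1.502]
contact_force: [3.4, -11.1, 2.5]
grip_width: 15.9
```

Emit:
{"op": "step_arm", "data": {
  "deltas": [
    [0, 0, 0, 0, 0, 0],
    [0, 0, 0, 0, 0, 0],
    [0, 0, 0, 0, 0, 0],
    [0, 0, 0, 0, 0, 0],
    [0, 0, 0, 0, 0, 0]
  ],
  "fingers": 45
}}

```text
time: 24.08
tool_pos: [514.3, 7.7, 89.1]
tcp_rot: [-3.141, -0.0, 1.504]
contact_force: [0.3, 0.0, 0.3]
grip_width: 43.2
```

Emit:
{"op": "step_arm", "data": {
  "deltas": [
    [0, 0, -25, 0, 0, 0],
    [0, 0, -65, 0, 0, 0],
    [0, 0, -105, 0, 0, 0],
    [0, 0, -145, 0, 0, 0],
    [0, 0, -185, 0, 0, 0]
  ]
}}

```text
time: 24.5
tool_pos: [514.0, 7.7, 276.2]
tcp_rot: [-3.141, -0.0, 1.504]
contact_force: [1.4, -0.8, 0.0]
grip_width: 44.7
```

Emit:
{"op": "step_arm", "data": {
  "deltas": [
    [35, 0, -35, 0, 0, 0],
    [35, 0, -35, 0, 0, 0],
    [35, 0, -35, 0, 0, 0],
    [35, 0, -35, 0, 0, 0]
  ]
}}

```text
time: 24.83
tool_pos: [516.5, 42.6, 308.3]
tcp_rot: [-3.14, 0.0, 1.505]
contact_force: [0.5, -0.7, -0.5]
grip_width: 45.3
```

```bash
python3 - <<'E'
from h import *
c=bot.capture("wrist"); o=bot.get_obs(); print(o["time"],o["tool_pos"],o["tcp_rot"],o["contact_force"]); save(c,"w7",(170,0,470,270),2.1)
import pickle; pickle.dump(c,open("w7.pkl","wb"))
E
```

```text
24.8833 [516.16514981  42.17595002 307.50919546] [-3.13841929e+00  5.01542813e-04  1.50448325e+00] [-0.65230413  0.25330732  0.49045523]
```

View pics/w7.png

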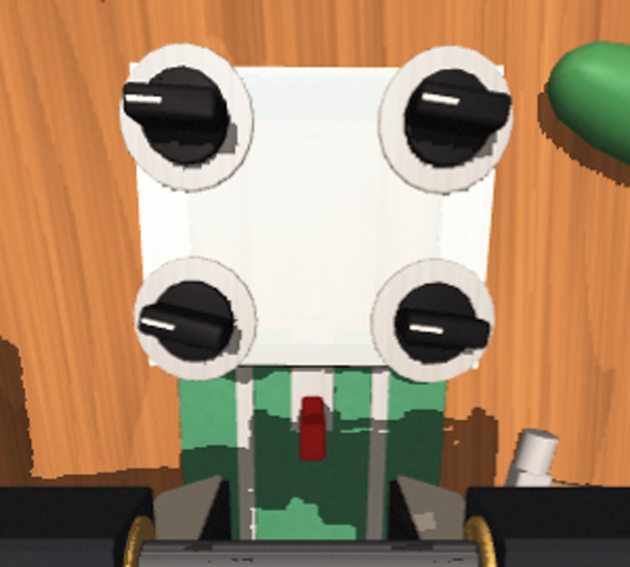

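```bash
python3 - <<'E'
from h import *; import pickle
c=pickle.load(open("w7.pkl","rb"))
print("handle top near edge", pix2(c,170+313/2.1,460/2.1,102).round(1), "mouth edge z112",pix2(c,170+320/2.1,366/2.1,112).round(1),"back edge",pix2(c,170+316/2.1,66/2.1,112).round(1))
for n,u,v in [("d",188,118),("c",447,118),("a",196,319),("b",434,320)]: print(n,"disc",pix2(c,170+u/2.1,v/2.1,118).round(1))
cv2.imwrite("pics/o7.png",ortho(c,420,620,40,205,156,3.6)[:600])
E
```

```text
handle top near edge [515.6  -9.1 102. ] mouth edge z112 [523.3  50.4 112. ] back edge [530.4 201.3 112. ]
d disc [465.1 180.9 118. ]
c disc [594.  172.4 118. ]
a disc [457.5  81.8 118. ]
b disc [586.7  72.8 118. ]
```

View pics/o7.png

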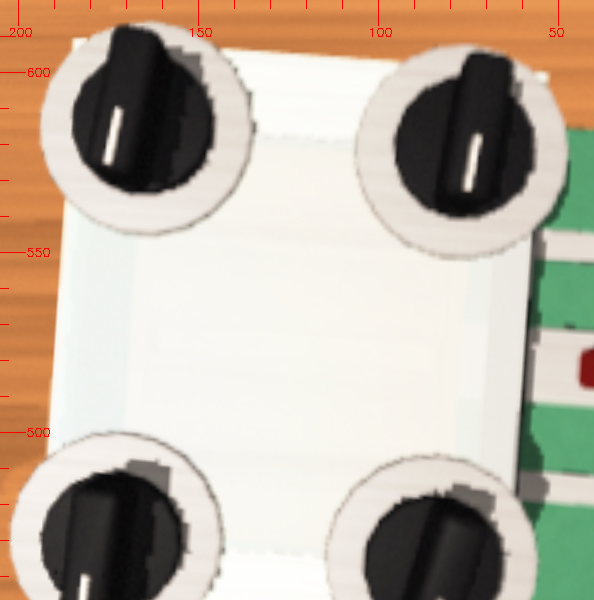

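```bash
python3 - <<'E'
from h import *; import pickle
c=pickle.load(open("w7.pkl","rb"))
K={"a":(457.8,81.1),"b":(587.6,72.5),"c":(594.2,172.3),"d":(464.4,180.9)}
T=[]
for n,(x,y) in K.items():
    im=ortho(c,x-32,x+32,y-32,y+32,156,6,1000)[:384,:384]
    im=cv2.convertScaleAbs(im,alpha=2.2); cv2.circle(im,(192,192),4,(0,0,255),1); cv2.putText(im,n,(5,30),0,1,(0,0,255),2); T.append(cv2.resize(im,(300,300)))
cv2.imwrite("pics/k.png",np.vstack([np.hstack([T[3],T[0]]),np.hstack([T[2],T[1]])]))
E
```

```text
(no output)
```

View pics/k.png

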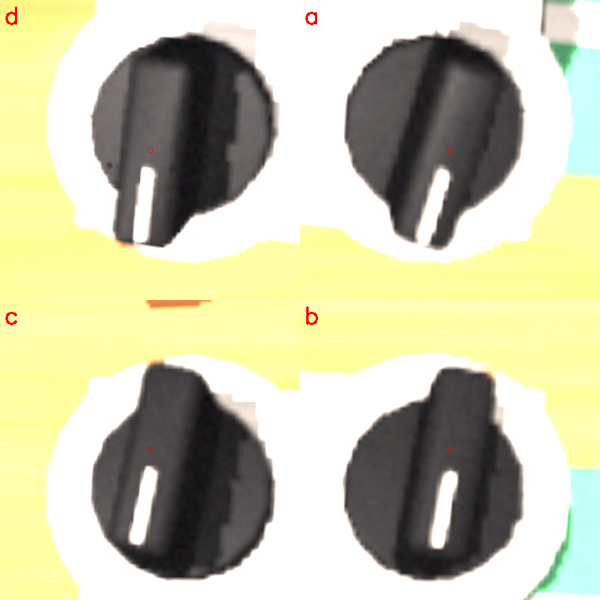

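Emit:
{"op": "step_arm", "data": {
  "deltas": [
    [35, -61, 0, 0, 0, -0.46],
    [35, -61, 0, 0, 0, -0.46],
    [35, -61, 0, 0, 0, -0.46],
    [35, -61, 0, 0, 0, -0.46],
    [35, -61, 0, 0, 0, -0.46]
  ],
  "fingers": 45
}}

```text
time: 25.3
tool_pos: [457.5, 80.9, 307.5]
tcp_rot: [-3.138, -0.001, 1.967]
contact_force: [-0.6, -0.3, 0.2]
grip_width: 45.3
```

Emit:
{"op": "step_arm", "data": {
  "deltas": [
    [0, 0, 0, 0, 0, -0.46],
    [0, 0, 20, 0, 0, -0.46],
    [0, 0, 40, 0, 0, -0.46],
    [0, 0, 60, 0, 0, -0.46],
    [0, 0, 60, 0, 0, -0.46]
  ]
}}

```text
time: 25.72
tool_pos: [456.1, 80.6, 244.6]
tcp_rot: [-3.135, -0.007, 2.423]
contact_force: [-0.5, -0.7, -0.4]
grip_width: 45.0
```

Emit:
{"op": "step_arm", "data": {
  "deltas": [
    [0, 0, 20, 0, 0, -0.465],
    [0, 0, 40, 0, 0, -0.465],
    [0, 0, 50, 0, 0, -0.465],
    [0, 0, 50, 0, 0, -0.465],
    [0, 0, 50, 0, 0, -0.465]
  ]
}}

```text
time: 26.13
tool_pos: [458.2, 80.8, 198.7]
tcp_rot: [-3.141, -0.002, 2.887]
contact_force: [-0.6, -0.1, 0.7]
grip_width: 45.0
```

Emit:
{"op": "step_arm", "data": {
  "deltas": [
    [0, 0, 0, 0, 0, 0]
  ]
}}

```text
time: 26.22
tool_pos: [458.8, 80.9, 199.5]
tcp_rot: [-3.141, -0.0, 2.882]
contact_force: [0.3, 1.1, -0.3]
grip_width: 44.8
```

Emit:
{"op": "step_arm", "data": {
  "deltas": [
    [0, 0, 20, 0, 0, 0],
    [0, 0, 38, 0, 0, 0],
    [0, 0, 48, 0, 0, 0],
    [0, 0, 48, 0, 0, 0],
    [0, 0, 48, 0, 0, 0]
  ]
}}

```text
time: 26.63
tool_pos: [458.7, 81.1, 151.6]
tcp_rot: [-3.141, -0.0, 2.885]
contact_force: [-0.6, -0.0, 0.4]
grip_width: 45.4
```

Emit:
{"op": "step_arm", "data": {
  "deltas": [
    [0, 0, 0, 0, 0, 0],
    [0, 0, 0, 0, 0, 0],
    [0, 0, 0, 0, 0, 0],
    [0, 0, 0, 0, 0, 0],
    [0, 0, 0, 0, 0, 0]
  ],
  "fingers": 5
}}

```text
time: 27.05
tool_pos: [458.6, 81.3, 151.6]
tcp_rot: [3.141, 0.001, 2.889]
contact_force: [-0.7, 0.0, 0.4]
grip_width: 16.1
```

Emit:
{"op": "step_arm", "data": {
  "deltas": [
    [0, 0, 0, 0, 0, 0],
    [0, 0, 0, 0, 0, 0],
    [0, 0, 0, 0, 0, 0]
  ]
}}

```text
time: 27.3
tool_pos: [458.5, 81.3, 151.6]
tcp_rot: [-3.142, 0.0, 2.889]
contact_force: [-0.9, 0.1, 4.4]
grip_width: 14.0
```

Emit:
{"op": "step_arm", "data": {
  "deltas": [
    [0, 0, 0, 0, 0, 0.1],
    [0, 0, 0, 0, 0, 0.2],
    [0, 0, 0, 0, 0, 0.3],
    [0, 0, 0, 0, 0, 0.4],
    [0, 0, 0, 0, 0, 0.51]
  ]
}}

```text
time: 27.72
tool_pos: [458.0, 80.3, 151.6]
tcp_rot: [-3.139, 0.001, 2.375]
contact_force: [-4.4, -4.9, 6.1]
grip_width: 13.7
```

Emit:
{"op": "step_arm", "data": {
  "deltas": [
    [0, 0, 0, 0, 0, 0.1],
    [0, 0, 0, 0, 0, 0.2],
    [0, 0, 0, 0, 0, 0.3],
    [0, 0, 0, 0, 0, 0.4],
    [0, 0, 0, 0, 0, 0.51]
  ]
}}

```text
time: 28.13
tool_pos: [457.1, 79.8, 151.5]
tcp_rot: [-3.138, 0.002, 1.865]
contact_force: [-7.8, -8.6, 10.8]
grip_width: 14.1
```

Emit:
{"op": "step_arm", "data": {
  "deltas": [
    [0, 0, 0, 0, 0, 0],
    [0, 0, 0, 0, 0, 0]
  ]
}}

```text
time: 28.3
tool_pos: [457.1, 79.8, 151.5]
tcp_rot: [-3.138, 0.002, 1.869]
contact_force: [-7.9, -8.1, 9.9]
grip_width: 14.0
```

Emit:
{"op": "step_arm", "data": {
  "deltas": [
    [0, 0, 0, 0, 0, 0],
    [0, 0, 0, 0, 0, 0],
    [0, 0, 0, 0, 0, 0],
    [0, 0, -20, 0, 0, 0],
    [0, 0, -48, 0, 0, 0]
  ],
  "fingers": 45
}}

```text
time: 28.72
tool_pos: [457.0, 81.4, 197.7]
tcp_rot: [-3.136, -0.002, 1.869]
contact_force: [0.4, 1.0, 0.4]
grip_width: 41.8
```

Emit:
{"op": "step_arm", "data": {
  "deltas": [
    [46, 154, 0, 0, 0, -0.545],
    [46, 154, 0, 0, 0, -0.545],
    [46, 154, 0, 0, 0, -0.545],
    [46, 154, 0, 0, 0, -0.545],
    [46, 154, 0, 0, 0, -0.545]
  ]
}}

```text
time: 29.13
tool_pos: [596.3, 173.9, 197.6]
tcp_rot: [3.139, 0.001, 2.422]
contact_force: [-2.1, -0.6, -1.3]
grip_width: 45.3
```

Emit:
{"op": "step_arm", "data": {
  "deltas": [
    [0, 0, 0, 0, 0, -0.545],
    [0, 0, 0, 0, 0, -0.545],
    [0, 0, 0, 0, 0, -0.545],
    [0, 0, 0, 0, 0, -0.545],
    [0, 0, 0, 0, 0, -0.545]
  ]
}}

```text
time: 29.55
tool_pos: [592.2, 170.8, 198.8]
tcp_rot: [-3.142, -0.0, 2.966]
contact_force: [0.0, 0.6, 0.9]
grip_width: 45.2
```

Emit:
{"op": "step_arm", "data": {
  "deltas": [
    [0, 0, 20, 0, 0, 0],
    [0, 0, 38, 0, 0, 0],
    [0, 0, 48, 0, 0, 0],
    [0, 0, 48, 0, 0, 0],
    [0, 0, 48, 0, 0, 0]
  ]
}}

```text
time: 29.97
tool_pos: [592.1, 170.6, 150.9]
tcp_rot: [-3.141, -0.001, 2.959]
contact_force: [-0.0, -0.8, -0.2]
grip_width: 45.0
```

Emit:
{"op": "step_arm", "data": {
  "deltas": [
    [0, 0, 0, 0, 0, 0],
    [0, 0, 0, 0, 0, 0],
    [0, 0, 0, 0, 0, 0],
    [0, 0, 0, 0, 0, 0],
    [0, 0, 0, 0, 0, 0]
  ],
  "fingers": 5
}}

```text
time: 30.38
tool_pos: [592.4, 170.8, 151.8]
tcp_rot: [3.141, 0.001, 2.959]
contact_force: [1.4, 12.3, 2.4]
grip_width: 16.4
```

Emit:
{"op": "step_arm", "data": {
  "deltas": [
    [0, 0, 0, 0, 0, 0],
    [0, 0, 0, 0, 0, 0],
    [0, 0, 0, 0, 0, 0]
  ]
}}

```text
time: 30.63
tool_pos: [592.5, 172.0, 151.8]
tcp_rot: [3.139, 0.001, 2.959]
contact_force: [0.8, 6.6, 0.1]
grip_width: 13.8
```

Emit:
{"op": "step_arm", "data": {
  "deltas": [
    [0, 1.5, 0, 0, 0, 0.1],
    [0, 1.5, 0, 0, 0, 0.2],
    [0, 1.5, 0, 0, 0, 0.3],
    [0, 1.5, 0, 0, 0, 0.42],
    [0, 1.5, 0, 0, 0, 0.545]
  ]
}}

```text
time: 31.05
tool_pos: [592.7, 172.5, 151.8]
tcp_rot: [3.14, 0.0, 2.408]
contact_force: [-0.8, 1.7, 1.0]
grip_width: 13.6
```

Emit:
{"op": "step_arm", "data": {
  "deltas": [
    [0, 0, 0, 0, 0, 0.1],
    [0, 0, 0, 0, 0, 0.2],
    [0, 0, 0, 0, 0, 0.3],
    [0, 0, 0, 0, 0, 0.42],
    [0, 0, 0, 0, 0, 0.545]
  ]
}}

```text
time: 31.47
tool_pos: [592.9, 172.7, 151.9]
tcp_rot: [3.139, -0.001, 1.863]
contact_force: [2.2, 2.5, 0.6]
grip_width: 14.1
```

Emit:
{"op": "step_arm", "data": {
  "deltas": [
    [0, 0, 0, 0, 0, 0],
    [0, 0, 0, 0, 0, 0]
  ]
}}

```text
time: 31.63
tool_pos: [592.9, 172.6, 151.9]
tcp_rot: [3.14, -0.001, 1.873]
contact_force: [1.2, 3.9, 1.5]
grip_width: 13.4
```

Emit:
{"op": "step_arm", "data": {
  "deltas": [
    [0, 0, 0, 0, 0, 0],
    [0, 0, 0, 0, 0, 0],
    [0, 0, 0, 0, 0, 0],
    [0, 0, -20, 0, 0, 0],
    [0, 0, -48, 0, 0, 0]
  ],
  "fingers": 45
}}

```text
time: 32.05
tool_pos: [590.7, 171.2, 196.7]
tcp_rot: [-3.134, -0.0, 1.87]
contact_force: [0.6, 0.3, -0.6]
grip_width: 41.6
```

Emit:
{"op": "step_arm", "data": {
  "deltas": [
    [-94, -35, 0, 0, 0, -0.555],
    [-94, -35, 0, 0, 0, -0.555],
    [-94, -35, 0, 0, 0, -0.555],
    [-94, -35, 0, 0, 0, -0.555],
    [-94, -35, 0, 0, 0, -0.555]
  ]
}}

```text
time: 32.47
tool_pos: [586.2, 69.7, 199.2]
tcp_rot: [-3.141, -0.0, 2.429]
contact_force: [0.5, -0.1, -0.2]
grip_width: 44.8
```

Emit:
{"op": "step_arm", "data": {
  "deltas": [
    [0, 0, 0, 0, 0, -0.555],
    [0, 0, 0, 0, 0, -0.555],
    [0, 0, 0, 0, 0, -0.555],
    [0, 0, 0, 0, 0, -0.555],
    [0, 0, 0, 0, 0, -0.555]
  ]
}}

```text
time: 32.88
tool_pos: [586.2, 71.4, 199.0]
tcp_rot: [-3.141, -0.001, 2.986]
contact_force: [0.0, 0.8, 0.4]
grip_width: 45.2
```

Emit:
{"op": "step_arm", "data": {
  "deltas": [
    [0, 0, 20, 0, 0, 0],
    [0, 0, 38, 0, 0, 0],
    [0, 0, 48, 0, 0, 0],
    [0, 0, 48, 0, 0, 0],
    [0, 0, 48, 0, 0, 0]
  ]
}}

```text
time: 33.3
tool_pos: [586.4, 71.6, 151.0]
tcp_rot: [-3.141, -0.001, 2.979]
contact_force: [0.9, -0.3, 1.7]
grip_width: 44.9
```

Emit:
{"op": "step_arm", "data": {
  "deltas": [
    [0, 0, 0, 0, 0, 0],
    [0, 0, 0, 0, 0, 0],
    [0, 0, 0, 0, 0, 0],
    [0, 0, 0, 0, 0, 0],
    [0, 0, 0, 0, 0, 0]
  ],
  "fingers": 5
}}

```text
time: 33.72
tool_pos: [586.7, 71.8, 151.7]
tcp_rot: [3.142, 0.001, 2.979]
contact_force: [0.0, -0.4, -0.1]
grip_width: 15.8
```

Emit:
{"op": "step_arm", "data": {
  "deltas": [
    [0, 0, 0, 0, 0, 0],
    [0, 0, 0, 0, 0, 0],
    [0, 0, 0, 0, 0, 0]
  ]
}}

```text
time: 33.97
tool_pos: [586.8, 72.1, 151.7]
tcp_rot: [3.141, 0.001, 2.979]
contact_force: [-0.1, 2.1, 3.7]
grip_width: 14.1
```

Emit:
{"op": "step_arm", "data": {
  "deltas": [
    [0, 0, 0, 0, 0, 0.1],
    [0, 0, 0, 0, 0, 0.2],
    [0, 0, 0, 0, 0, 0.31],
    [0, 0, 0, 0, 0, 0.43],
    [0, 0, 0, 0, 0, 0.555]
  ]
}}

```text
time: 34.38
tool_pos: [586.6, 71.7, 151.7]
tcp_rot: [-3.141, 0.0, 2.418]
contact_force: [-2.2, 0.4, 3.5]
grip_width: 13.6
```

Emit:
{"op": "step_arm", "data": {
  "deltas": [
    [0, 0, 0, 0, 0, 0.1],
    [0, 0, 0, 0, 0, 0.2],
    [0, 0, 0, 0, 0, 0.31],
    [0, 0, 0, 0, 0, 0.43],
    [0, 0, 0, 0, 0, 0.555]
  ]
}}

```text
time: 34.8
tool_pos: [586.2, 71.5, 151.6]
tcp_rot: [-3.141, 0.001, 1.863]
contact_force: [-3.0, -1.3, 4.7]
grip_width: 13.8
```

Emit:
{"op": "step_arm", "data": {
  "deltas": [
    [0, 0, 0, 0, 0, 0],
    [0, 0, 0, 0, 0, 0]
  ]
}}

```text
time: 34.97
tool_pos: [586.2, 71.5, 151.7]
tcp_rot: [-3.141, 0.0, 1.872]
contact_force: [-3.0, -1.3, 6.0]
grip_width: 13.7
```

Emit:
{"op": "step_arm", "data": {
  "deltas": [
    [0, 0, 0, 0, 0, 0],
    [0, 0, 0, 0, 0, 0],
    [0, 0, 0, 0, 0, 0],
    [0, 0, -20, 0, 0, 0],
    [0, 0, -48, 0, 0, 0]
  ],
  "fingers": 45
}}

```text
time: 35.38
tool_pos: [585.0, 71.7, 196.8]
tcp_rot: [-3.135, -0.002, 1.87]
contact_force: [0.2, -0.5, 1.0]
grip_width: 41.9
```

Emit:
{"op": "step_arm", "data": {
  "deltas": [
    [139, -86, 0, 0, 0, -0.585],
    [139, -86, 0, 0, 0, -0.585],
    [139, -86, 0, 0, 0, -0.585],
    [139, -86, 0, 0, 0, -0.585],
    [139, -86, 0, 0, 0, -0.585]
  ]
}}

```text
time: 35.8
tool_pos: [458.4, 182.8, 199.1]
tcp_rot: [-3.14, -0.003, 2.465]
contact_force: [-0.0, 0.1, -0.5]
grip_width: 44.8
```

Emit:
{"op": "step_arm", "data": {
  "deltas": [
    [0, 0, 0, 0, 0, -0.585],
    [0, 0, 0, 0, 0, -0.585],
    [0, 0, 0, 0, 0, -0.585],
    [0, 0, 0, 0, 0, -0.585],
    [0, 0, 0, 0, 0, -0.585]
  ]
}}

```text
time: 36.22
tool_pos: [463.5, 179.5, 199.1]
tcp_rot: [-3.141, -0.0, 3.046]
contact_force: [0.4, -0.7, -0.2]
grip_width: 45.0
```

Emit:
{"op": "step_arm", "data": {
  "deltas": [
    [0, 0, 20, 0, 0, 0],
    [0, 0, 38, 0, 0, 0],
    [0, 0, 48, 0, 0, 0],
    [0, 0, 48, 0, 0, 0],
    [0, 0, 48, 0, 0, 0]
  ]
}}

```text
time: 36.63
tool_pos: [463.4, 179.4, 151.0]
tcp_rot: [-3.141, -0.001, 3.039]
contact_force: [-0.3, -0.3, 0.8]
grip_width: 44.8
```

Emit:
{"op": "step_arm", "data": {
  "deltas": [
    [0, 0, 0, 0, 0, 0],
    [0, 0, 0, 0, 0, 0],
    [0, 0, 0, 0, 0, 0],
    [0, 0, 0, 0, 0, 0],
    [0, 0, 0, 0, 0, 0]
  ],
  "fingers": 5
}}

```text
time: 37.05
tool_pos: [463.8, 180.1, 151.8]
tcp_rot: [3.14, 0.001, 3.038]
contact_force: [-1.3, 18.1, -0.3]
grip_width: 16.3
```

Emit:
{"op": "step_arm", "data": {
  "deltas": [
    [0, 0, 0, 0, 0, 0],
    [0, 0, 0, 0, 0, 0],
    [0, 0, 0, 0, 0, 0]
  ]
}}

```text
time: 37.3
tool_pos: [463.9, 181.3, 151.8]
tcp_rot: [3.138, 0.001, 3.038]
contact_force: [0.6, 9.4, -0.3]
grip_width: 13.8
```

Emit:
{"op": "step_arm", "data": {
  "deltas": [
    [0, 2, 0, 0, 0, 0.11],
    [0, 2, 0, 0, 0, 0.22],
    [0, 2, 0, 0, 0, 0.34],
    [0, 2, 0, 0, 0, 0.46],
    [0, 2, 0, 0, 0, 0.585]
  ]
}}

```text
time: 37.72
tool_pos: [463.8, 181.4, 151.7]
tcp_rot: [3.141, 0.001, 2.448]
contact_force: [-1.3, -0.5, 2.6]
grip_width: 13.8
```

Emit:
{"op": "step_arm", "data": {
  "deltas": [
    [0, 0, 0, 0, 0, 0.11],
    [0, 0, 0, 0, 0, 0.22],
    [0, 0, 0, 0, 0, 0.34],
    [0, 0, 0, 0, 0, 0.46],
    [0, 0, 0, 0, 0, 0.585]
  ]
}}

```text
time: 38.13
tool_pos: [463.7, 181.3, 151.7]
tcp_rot: [3.142, 0.0, 1.863]
contact_force: [-2.3, -0.0, 4.2]
grip_width: 14.1
```

Emit:
{"op": "step_arm", "data": {
  "deltas": [
    [0, 0, 0, 0, 0, 0],
    [0, 0, 0, 0, 0, 0]
  ]
}}

```text
time: 38.3
tool_pos: [463.7, 181.3, 151.7]
tcp_rot: [3.142, 0.0, 1.873]
contact_force: [-2.7, -1.3, 5.8]
grip_width: 14.1
```

Emit:
{"op": "step_arm", "data": {
  "deltas": [
    [0, 0, 0, 0, 0, 0],
    [0, 0, 0, 0, 0, 0],
    [0, 0, 0, 0, 0, 0],
    [0, 0, -20, 0, 0, 0],
    [0, 0, -60, 0, 0, 0]
  ],
  "fingers": 45
}}

```text
time: 38.72
tool_pos: [461.3, 180.8, 207.8]
tcp_rot: [-3.132, -0.001, 1.87]
contact_force: [1.4, 0.4, 0.4]
grip_width: 42.1
```

Emit:
{"op": "step_arm", "data": {
  "deltas": [
    [-148, 9, -95, 0, 0, 0],
    [-148, 9, -95, 0, 0, 0],
    [-148, 9, -95, 0, 0, 0],
    [-148, 9, -95, 0, 0, 0],
    [-148, 9, -95, 0, 0, 0]
  ]
}}

```text
time: 39.13
tool_pos: [518.4, 38.4, 309.7]
tcp_rot: [3.136, 0.004, 1.867]
contact_force: [-0.6, -0.4, -0.2]
grip_width: 45.1
```

Emit:
{"op": "step_arm", "data": {
  "deltas": [
    [0, 0, 0, 0, 0, 0],
    [0, 0, 0, 0, 0, 0]
  ]
}}

```text
time: 39.3
tool_pos: [515.5, 42.8, 305.5]
tcp_rot: [-3.141, -0.001, 1.868]
contact_force: [0.4, 0.6, 0.0]
grip_width: 45.2
```

```bash
python3 - <<'E'
from h import *
c=bot.capture("wrist"); o=bot.get_obs(); print(o["time"],o["tool_pos"],o["tcp_rot"])
K={"a":(456.7,79.5),"b":(586.3,72),"c":(593.3,172.8),"d":(463.8,181.4)}
T=[]
for n,(x,y) in K.items():
    im=ortho(c,x-32,x+32,y-32,y+32,156,6,1000)[:384,:384]
    im=cv2.convertScaleAbs(im,alpha=2.2); cv2.circle(im,(192,192),4,(0,0,255),1); cv2.putText(im,n,(5,30),0,1,(0,0,255),2); T.append(cv2.resize(im,(300,300)))
cv2.imwrite("pics/k2.png",np.vstack([np.hstack([T[3],T[0]]),np.hstack([T[2],T[1]])]))
E
```

```text
39.35 [515.01384006  43.44682258 305.02009651] [-3.13956952e+00 -1.35381400e-03  1.86950293e+00]
```

View pics/k2.png

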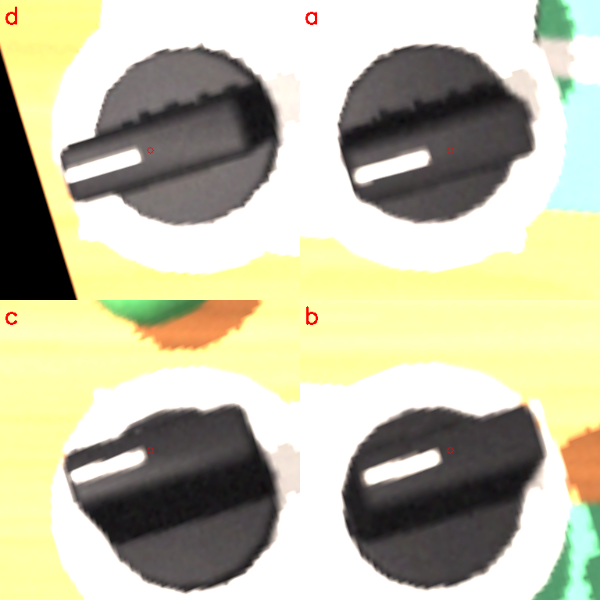

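All four bars are at the same angle, about halfway. Second pass begins, starting with a.

Emit:
{"op": "step_arm", "data": {
  "deltas": [
    [52, -45, 20, 0, 0, 0],
    [52, -45, 40, 0, 0, 0],
    [52, -45, 70, 0, 0, 0],
    [52, -45, 105, 0, 0, 0],
    [52, -45, 105, 0, 0, 0]
  ]
}}

```text
time: 39.77
tool_pos: [452.4, 80.8, 195.3]
tcp_rot: [-3.129, -0.004, 1.872]
contact_force: [-1.3, 0.1, -1.2]
grip_width: 45.2
```

Emit:
{"op": "step_arm", "data": {
  "deltas": [
    [0, 0, 20, 0, 0, 0],
    [0, 0, 38, 0, 0, 0],
    [0, 0, 48, 0, 0, 0],
    [0, 0, 48, 0, 0, 0],
    [0, 0, 48, 0, 0, 0]
  ]
}}

```text
time: 40.18
tool_pos: [457.5, 79.8, 153.7]
tcp_rot: [-3.141, -0.0, 1.87]
contact_force: [0.1, 0.6, -0.3]
grip_width: 44.7
```

Emit:
{"op": "step_arm", "data": {
  "deltas": [
    [0, 0, 0, 0, 0, 0],
    [0, 0, 0, 0, 0, 0],
    [0, 0, 0, 0, 0, 0],
    [0, 0, 0, 0, 0, 0],
    [0, 0, 0, 0, 0, 0]
  ],
  "fingers": 5
}}

```text
time: 40.6
tool_pos: [457.7, 79.1, 153.7]
tcp_rot: [3.141, 0.0, 1.869]
contact_force: [0.1, 0.9, 0.0]
grip_width: 16.6
```

Emit:
{"op": "step_arm", "data": {
  "deltas": [
    [0, 0, 0, 0, 0, 0],
    [0, 0, 0, 0, 0, 0],
    [0, 0, 0, 0, 0, 0]
  ]
}}

```text
time: 40.85
tool_pos: [457.2, 78.9, 153.6]
tcp_rot: [-3.141, 0.0, 1.869]
contact_force: [-3.3, -1.7, 6.2]
grip_width: 13.8
```

Emit:
{"op": "step_arm", "data": {
  "deltas": [
    [0, 0, 0, 0, 0, 0.12],
    [0, 0, 0, 0, 0, 0.24],
    [0, 0, 0, 0, 0, 0.36],
    [0, 0, 0, 0, 0, 0.48],
    [0, 0, 0, 0, 0, 0.6]
  ]
}}

```text
time: 41.27
tool_pos: [455.5, 78.9, 153.6]
tcp_rot: [-3.138, 0.002, 1.263]
contact_force: [-9.9, -1.5, 12.7]
grip_width: 13.7
```

Emit:
{"op": "step_arm", "data": {
  "deltas": [
    [0, 0, 0, 0, 0, 0.12],
    [0, 0, 0, 0, 0, 0.24],
    [0, 0, 0, 0, 0, 0.36],
    [0, 0, 0, 0, 0, 0.45],
    [0, 0, 0, 0, 0, 0.5]
  ]
}}

```text
time: 41.68
tool_pos: [454.3, 79.6, 153.5]
tcp_rot: [-3.136, 0.004, 0.764]
contact_force: [-14.2, 2.6, 16.1]
grip_width: 13.6
```

```bash
python3 -c "
from h import *
o=bot.get_obs(); print(o['moment'],o['tcp_rot'],o['contact_force'],o['joint_positions'])"
```

```text
[0.38067371 2.31087148 0.06859544] [-3.13627588  0.00448108  0.76435711] [-14.22723688   2.63872238  16.06930965] [6.59199471e-03 3.34083934e-01 1.82143640e+00 9.33739632e-04
 9.92981653e-01 8.12530420e-01]
```

Emit:
{"op": "step_arm", "data": {
  "deltas": [
    [0, 0, 0, 0, 0, 0.05],
    [0, 0, 0, 0, 0, 0.1],
    [0, 0, 0, 0, 0, 0.15],
    [0, 0, 0, 0, 0, 0.15]
  ]
}}

```text
time: 42.02
tool_pos: [454.0, 79.8, 153.5]
tcp_rot: [-3.137, 0.006, 0.618]
contact_force: [-13.8, 2.5, 15.3]
grip_width: 14.3
```

```bash
python3 -c "
from h import *
o=bot.get_obs(); print(o['moment'],o['tcp_rot'],o['contact_force'],o['tau'])"
```

```text
[0.53937962 2.41972203 0.76924421] [-3.13686602  0.0056237   0.61811475] [-13.84000149   2.47173705  15.31377536] [ -3.24388884 -32.58359671 -23.82367194  -0.29347206  -4.45256531
   1.4592034 ]
```

Emit:
{"op": "step_arm", "data": {
  "deltas": [
    [0, 0, 0, 0, 0, -0.05],
    [0, 0, 0, 0, 0, -0.05],
    [0, 0, 0, 0, 0, -0.05],
    [0, 0, -10, 0, 0, -0.05],
    [0, 0, -48, 0, 0, -0.05]
  ],
  "fingers": 45
}}

```text
time: 42.43
tool_pos: [454.9, 78.8, 197.4]
tcp_rot: [-3.135, 0.008, 0.667]
contact_force: [0.9, -1.0, -0.4]
grip_width: 42.4
```

Emit:
{"op": "step_arm", "data": {
  "deltas": [
    [165, 2, 0, 0, 0, -0.6],
    [165, 2, 0, 0, 0, -0.6],
    [165, 2, 0, 0, 0, -0.6],
    [165, 2, 0, 0, 0, -0.6],
    [165, 2, 0, 0, 0, -0.6]
  ]
}}

```text
time: 42.85
tool_pos: [592.8, 183.5, 199.4]
tcp_rot: [3.14, -0.002, 1.275]
contact_force: [-2.1, -1.3, -0.6]
grip_width: 45.2
```

Emit:
{"op": "step_arm", "data": {
  "deltas": [
    [0, 0, 0, 0, 0, -0.6],
    [0, 0, 0, 0, 0, -0.6],
    [0, 0, 0, 0, 0, -0.6],
    [0, 0, 0, 0, 0, -0.6],
    [0, 0, 0, 0, 0, -0.6]
  ]
}}

```text
time: 43.27
tool_pos: [588.5, 179.7, 200.8]
tcp_rot: [-3.142, 0.0, 1.873]
contact_force: [0.2, -0.4, 0.3]
grip_width: 44.9
```

Emit:
{"op": "step_arm", "data": {
  "deltas": [
    [0, 0, 0, 0, 0, 0],
    [0, 0, 0, 0, 0, 0]
  ]
}}

```text
time: 43.43
tool_pos: [588.4, 179.7, 201.0]
tcp_rot: [-3.142, 0.0, 1.865]
contact_force: [-0.1, 0.1, -0.8]
grip_width: 45.1
```

Emit:
{"op": "step_arm", "data": {
  "deltas": [
    [-8, 2.7, 10, 0, 0, 0],
    [-8, 2.7, 38, 0, 0, 0],
    [-8, 2.7, 49, 0, 0, 0],
    [-8, 2.7, 49, 0, 0, 0],
    [-8, 2.7, 49, 0, 0, 0]
  ]
}}

```text
time: 43.85
tool_pos: [592.9, 172.7, 151.5]
tcp_rot: [-3.14, -0.0, 1.868]
contact_force: [0.1, 0.3, 0.4]
grip_width: 44.9
```

Emit:
{"op": "step_arm", "data": {
  "deltas": [
    [0, 0, 0, 0, 0, 0],
    [0, 0, 0, 0, 0, 0],
    [0, 0, 0, 0, 0, 0],
    [0, 0, 0, 0, 0, 0],
    [0, 0, 0, 0, 0, 0]
  ],
  "fingers": 5
}}

```text
time: 44.27
tool_pos: [593.3, 173.0, 152.8]
tcp_rot: [3.141, 0.0, 1.869]
contact_force: [-0.7, -0.4, 0.3]
grip_width: 16.1
```

Emit:
{"op": "step_arm", "data": {
  "deltas": [
    [0, 0, 0, 0, 0, 0],
    [0, 0, 0, 0, 0, 0],
    [0, 0, 0, 0, 0, 0]
  ]
}}

```text
time: 44.52
tool_pos: [593.0, 172.9, 152.8]
tcp_rot: [3.142, 0.0, 1.869]
contact_force: [-3.1, -0.6, 5.8]
grip_width: 13.9
```

Emit:
{"op": "step_arm", "data": {
  "deltas": [
    [0, 0, 0, 0, 0, 0.12],
    [0, 0, 0, 0, 0, 0.24],
    [0, 0, 0, 0, 0, 0.36],
    [0, 0, 0, 0, 0, 0.48],
    [0, 0, 0, 0, 0, 0.6]
  ]
}}

```text
time: 44.93
tool_pos: [593.5, 172.9, 152.8]
tcp_rot: [3.14, -0.0, 1.263]
contact_force: [-1.4, -0.3, 3.5]
grip_width: 14.0
```

Emit:
{"op": "step_arm", "data": {
  "deltas": [
    [0, 0, 0, 0, 0, 0.12],
    [0, 0, 0, 0, 0, 0.24],
    [0, 0, 0, 0, 0, 0.36],
    [0, 0, 0, 0, 0, 0.45],
    [0, 0, 0, 0, 0, 0.5]
  ]
}}

```text
time: 45.35
tool_pos: [593.8, 172.7, 152.8]
tcp_rot: [3.14, -0.001, 0.764]
contact_force: [-0.0, -1.0, 3.1]
grip_width: 14.0
```

Emit:
{"op": "step_arm", "data": {
  "deltas": [
    [0, 0, 0, 0, 0, 0.05],
    [0, 0, 0, 0, 0, 0.1],
    [0, 0, 0, 0, 0, 0.15],
    [0, 0, 0, 0, 0, 0.15]
  ]
}}

```text
time: 45.68
tool_pos: [593.9, 172.7, 152.8]
tcp_rot: [3.14, -0.001, 0.618]
contact_force: [1.7, -1.7, 3.5]
grip_width: 13.9
```

```bash
python3 -c "
from h import *
o=bot.get_obs(); print(o['moment'],o['tcp_rot'],o['contact_force'],o['tau'])"
```

```text
[-0.31683101 -0.13011003  0.70616271] [ 3.13978064e+00 -1.39191340e-03  6.18204609e-01] [ 1.67863144 -1.66965802  3.48781419] [  0.44565311 -52.08708286 -21.71630323   0.8829318    0.17262372
   1.41489297]
```

Knob c hit the stop (moment 0.71 N m). Now b.

Emit:
{"op": "step_arm", "data": {
  "deltas": [
    [0, 0, 0, 0, 0, -0.05],
    [0, 0, 0, 0, 0, -0.05],
    [0, 0, 0, 0, 0, -0.05],
    [0, 0, -10, 0, 0, -0.05],
    [0, 0, -48, 0, 0, -0.05]
  ],
  "fingers": 45
}}

```text
time: 46.1
tool_pos: [590.1, 172.5, 195.1]
tcp_rot: [-3.136, 0.011, 0.668]
contact_force: [0.1, 0.4, -0.2]
grip_width: 42.3
```

Emit:
{"op": "step_arm", "data": {
  "deltas": [
    [-68, 75, 0, 0, 0, -0.6],
    [-68, 75, 0, 0, 0, -0.6],
    [-68, 75, 0, 0, 0, -0.6],
    [-68, 75, 0, 0, 0, -0.6],
    [-68, 75, 0, 0, 0, -0.6]
  ]
}}

```text
time: 46.52
tool_pos: [586.4, 70.2, 201.2]
tcp_rot: [3.141, -0.0, 1.272]
contact_force: [0.5, 0.5, 0.6]
grip_width: 44.7
```

Emit:
{"op": "step_arm", "data": {
  "deltas": [
    [0, 0, 0, 0, 0, -0.6],
    [0, 0, 0, 0, 0, -0.6],
    [0, 0, 0, 0, 0, -0.6],
    [0, 0, 0, 0, 0, -0.6],
    [0, 0, 0, 0, 0, -0.6]
  ]
}}

```text
time: 46.93
tool_pos: [586.4, 72.0, 201.0]
tcp_rot: [3.141, 0.0, 1.874]
contact_force: [-0.6, -0.1, -0.4]
grip_width: 45.2
```

Emit:
{"op": "step_arm", "data": {
  "deltas": [
    [0, 0, 0, 0, 0, 0],
    [0, 0, 0, 0, 0, 0]
  ]
}}

```text
time: 47.1
tool_pos: [586.4, 72.0, 200.8]
tcp_rot: [3.141, 0.0, 1.865]
contact_force: [0.1, 0.5, -0.6]
grip_width: 45.1
```

Emit:
{"op": "step_arm", "data": {
  "deltas": [
    [0, 0, 10, 0, 0, 0],
    [0, 0, 38, 0, 0, 0],
    [0, 0, 49, 0, 0, 0],
    [0, 0, 49, 0, 0, 0],
    [0, 0, 49, 0, 0, 0]
  ]
}}

```text
time: 47.52
tool_pos: [585.9, 72.0, 150.6]
tcp_rot: [-3.14, -0.001, 1.868]
contact_force: [0.3, -0.0, 0.4]
grip_width: 45.0
```

Emit:
{"op": "step_arm", "data": {
  "deltas": [
    [0, 0, 0, 0, 0, 0],
    [0, 0, 0, 0, 0, 0],
    [0, 0, 0, 0, 0, 0],
    [0, 0, 0, 0, 0, 0],
    [0, 0, 0, 0, 0, 0]
  ],
  "fingers": 5
}}

```text
time: 47.93
tool_pos: [586.5, 72.0, 151.8]
tcp_rot: [3.141, 0.0, 1.869]
contact_force: [-0.1, -0.4, 0.0]
grip_width: 16.2
```

Emit:
{"op": "step_arm", "data": {
  "deltas": [
    [0, 0, 0, 0, 0, 0],
    [0, 0, 0, 0, 0, 0],
    [0, 0, 0, 0, 0, 0]
  ]
}}

```text
time: 48.18
tool_pos: [586.1, 71.8, 151.7]
tcp_rot: [-3.141, 0.0, 1.869]
contact_force: [-3.3, -0.3, 6.8]
grip_width: 14.0
```

Emit:
{"op": "step_arm", "data": {
  "deltas": [
    [0, 0, 0, 0, 0, 0.12],
    [0, 0, 0, 0, 0, 0.24],
    [0, 0, 0, 0, 0, 0.36],
    [0, 0, 0, 0, 0, 0.48],
    [0, 0, 0, 0, 0, 0.6]
  ]
}}

```text
time: 48.6
tool_pos: [585.8, 71.8, 151.7]
tcp_rot: [-3.141, 0.001, 1.263]
contact_force: [-5.5, -0.3, 7.0]
grip_width: 13.6
```

Emit:
{"op": "step_arm", "data": {
  "deltas": [
    [0, 0, 0, 0, 0, 0.12],
    [0, 0, 0, 0, 0, 0.24],
    [0, 0, 0, 0, 0, 0.36],
    [0, 0, 0, 0, 0, 0.45],
    [0, 0, 0, 0, 0, 0.5]
  ]
}}

```text
time: 49.02
tool_pos: [585.6, 72.0, 151.7]
tcp_rot: [-3.141, 0.001, 0.764]
contact_force: [-6.0, -0.7, 6.1]
grip_width: 14.2
```

Emit:
{"op": "step_arm", "data": {
  "deltas": [
    [0, 0, 0, 0, 0, 0.05],
    [0, 0, 0, 0, 0, 0.1],
    [0, 0, 0, 0, 0, 0.15],
    [0, 0, 0, 0, 0, 0.15]
  ]
}}

```text
time: 49.35
tool_pos: [585.6, 72.1, 151.7]
tcp_rot: [-3.141, 0.001, 0.618]
contact_force: [-5.5, -1.0, 5.9]
grip_width: 14.1
```

```bash
python3 -c "
from h import *
o=bot.get_obs(); print(o['moment'],o['tcp_rot'],o['contact_force'],o['tau'])"
```

```text
[-0.03621877  0.86561484  0.71399889] [-3.14127866e+00  1.29639236e-03  6.18004042e-01] [-5.52393903 -1.02949293  5.92393866] [ -1.00310471 -48.04636717 -23.15171599   0.52478481  -1.63073871
   1.45115666]
```

Emit:
{"op": "step_arm", "data": {
  "deltas": [
    [0, 0, 0, 0, 0, -0.05],
    [0, 0, 0, 0, 0, -0.05],
    [0, 0, 0, 0, 0, -0.05],
    [0, 0, -10, 0, 0, -0.05],
    [0, 0, -48, 0, 0, -0.05]
  ],
  "fingers": 45
}}

```text
time: 49.77
tool_pos: [583.4, 71.9, 194.5]
tcp_rot: [-3.134, 0.009, 0.668]
contact_force: [0.1, -0.3, -0.3]
grip_width: 42.3
```

Emit:
{"op": "step_arm", "data": {
  "deltas": [
    [-28.5, -162, 0, 0, 0, -0.6],
    [-28.5, -162, 0, 0, 0, -0.6],
    [-28.5, -162, 0, 0, 0, -0.6],
    [-28.5, -162, 0, 0, 0, -0.6],
    [-28.5, -162, 0, 0, 0, -0.6]
  ]
}}

```text
time: 50.18
tool_pos: [458.6, 185.0, 200.1]
tcp_rot: [-3.139, -0.001, 1.278]
contact_force: [0.4, -0.2, -0.7]
grip_width: 44.8
```

Emit:
{"op": "step_arm", "data": {
  "deltas": [
    [0, 0, 0, 0, 0, -0.6],
    [0, 0, 0, 0, 0, -0.6],
    [0, 0, 0, 0, 0, -0.6],
    [0, 0, 0, 0, 0, -0.6],
    [0, 0, 0, 0, 0, -0.6]
  ]
}}

```text
time: 50.6
tool_pos: [463.7, 181.5, 200.0]
tcp_rot: [3.141, 0.0, 1.874]
contact_force: [-0.8, 0.7, -0.3]
grip_width: 45.1
```

Emit:
{"op": "step_arm", "data": {
  "deltas": [
    [0, 0, 0, 0, 0, 0],
    [0, 0, 0, 0, 0, 0]
  ]
}}

```text
time: 50.77
tool_pos: [463.7, 181.4, 199.8]
tcp_rot: [3.141, 0.0, 1.865]
contact_force: [1.0, -0.3, -0.6]
grip_width: 44.9
```

Emit:
{"op": "step_arm", "data": {
  "deltas": [
    [0, 0, 10, 0, 0, 0],
    [0, 0, 38, 0, 0, 0],
    [0, 0, 48, 0, 0, 0],
    [0, 0, 48, 0, 0, 0],
    [0, 0, 48, 0, 0, 0]
  ]
}}

```text
time: 51.18
tool_pos: [463.5, 181.4, 151.4]
tcp_rot: [-3.141, 0.0, 1.866]
contact_force: [0.0, -0.7, 0.2]
grip_width: 44.8
```

Emit:
{"op": "step_arm", "data": {
  "deltas": [
    [0, 0, 0, 0, 0, 0],
    [0, 0, 0, 0, 0, 0],
    [0, 0, 0, 0, 0, 0],
    [0, 0, 0, 0, 0, 0],
    [0, 0, 0, 0, 0, 0]
  ],
  "fingers": 5
}}

```text
time: 51.6
tool_pos: [463.7, 181.4, 151.7]
tcp_rot: [3.141, 0.0, 1.869]
contact_force: [-0.7, 0.5, 0.2]
grip_width: 16.0
```

Emit:
{"op": "step_arm", "data": {
  "deltas": [
    [0, 0, 0, 0, 0, 0],
    [0, 0, 0, 0, 0, 0],
    [0, 0, 0, 0, 0, 0]
  ]
}}

```text
time: 51.85
tool_pos: [463.6, 181.4, 151.6]
tcp_rot: [3.141, 0.0, 1.869]
contact_force: [-0.6, 0.3, 4.1]
grip_width: 13.8
```

Emit:
{"op": "step_arm", "data": {
  "deltas": [
    [0, 0, 0, 0, 0, 0.12],
    [0, 0, 0, 0, 0, 0.24],
    [0, 0, 0, 0, 0, 0.36],
    [0, 0, 0, 0, 0, 0.48],
    [0, 0, 0, 0, 0, 0.6]
  ]
}}

```text
time: 52.27
tool_pos: [463.5, 181.4, 151.6]
tcp_rot: [3.141, -0.0, 1.263]
contact_force: [-2.0, 0.5, 5.0]
grip_width: 14.1
```

Emit:
{"op": "step_arm", "data": {
  "deltas": [
    [0, 0, 0, 0, 0, 0.12],
    [0, 0, 0, 0, 0, 0.24],
    [0, 0, 0, 0, 0, 0.36],
    [0, 0, 0, 0, 0, 0.45],
    [0, 0, 0, 0, 0, 0.5]
  ]
}}

```text
time: 52.68
tool_pos: [463.4, 181.4, 151.6]
tcp_rot: [3.142, -0.0, 0.764]
contact_force: [-1.4, -0.5, 4.5]
grip_width: 13.8
```

Emit:
{"op": "step_arm", "data": {
  "deltas": [
    [0, 0, 0, 0, 0, 0.05],
    [0, 0, 0, 0, 0, 0.1],
    [0, 0, 0, 0, 0, 0.15],
    [0, 0, 0, 0, 0, 0.15]
  ]
}}

```text
time: 53.02
tool_pos: [463.3, 181.4, 151.6]
tcp_rot: [3.141, 0.0, 0.618]
contact_force: [-1.9, -0.2, 5.4]
grip_width: 14.3
```

```bash
python3 -c "
from h import *
o=bot.get_obs(); print(o['moment'],o['tcp_rot'],o['contact_force'],o['tau'])"
```

```text
[-0.02340727  0.33641074  0.70888425] [3.14119575e+00 2.57916637e-04 6.18292028e-01] [-1.92332929 -0.24419621  5.44790865] [ -1.07752483 -39.89641428 -20.53339362   0.33553426  -0.68381662
   1.42023873]
```

Emit:
{"op": "step_arm", "data": {
  "deltas": [
    [0, 0, 0, 0, 0, -0.05],
    [0, 0, 0, 0, 0, -0.05],
    [0, 0, 0, 0, 0, -0.05],
    [0, 0, -10, 0, 0, -0.05],
    [0, 0, -48, 0, 0, -0.05]
  ],
  "fingers": 45
}}

```text
time: 53.43
tool_pos: [460.5, 180.6, 194.9]
tcp_rot: [-3.137, 0.01, 0.668]
contact_force: [0.7, -0.9, -0.8]
grip_width: 42.0
```

Emit:
{"op": "step_arm", "data": {
  "deltas": [
    [0, 0, -80, 0, 0, 0],
    [0, 0, -80, 0, 0, 0],
    [-126, 124, -100, 0, 0, 0],
    [-126, 124, -100, 0, 0, 0],
    [-126, 124, -100, 0, 0, 0]
  ]
}}

```text
time: 53.85
tool_pos: [447.7, 57.3, 294.0]
tcp_rot: [3.141, -0.001, 0.67]
contact_force: [0.9, -0.2, 0.4]
grip_width: 45.1
```

Emit:
{"op": "step_arm", "data": {
  "deltas": [
    [-180, 190, 0, 0, 0, 0],
    [-180, 190, 0, 0, 0, 0],
    [-180, 190, 0, 0, 0, 0],
    [-180, 190, 0, 0, 0, 0],
    [-180, 190, 0, 0, 0, 0]
  ]
}}

```text
time: 54.27
tool_pos: [428.7, -151.3, 293.4]
tcp_rot: [3.141, -0.0, 0.668]
contact_force: [0.3, -0.2, -0.0]
grip_width: 44.9
```

```bash
python3 - <<'E'
from h import *
c=bot.capture("top"); s=bot.capture("scene"); o=bot.get_obs(); print(o["time"],o["tool_pos"],o["contact_force"])
a=cv2.resize(c["color"][90:290,170:420,::-1],None,fx=3.1,fy=3.1,interpolation=cv2.INTER_CUBIC)
cv2.imwrite("pics/f.png",a[:600])
for b in bot.boxes_of("brush",c)[:2]: print(b, pix2(c,b["rect"][0],b["rect"][1],43))
E
```

```text
54.3667 [ 428.67396235 -154.66528471  292.96334585] [0.30573034 1.31804023 0.12406061]
{'rect': [199.1, 242.3, 17.1, 33.3], 'p': 0.95} [429.84504187 386.0773738   43.        ]
{'rect': [285.6, 228.3, 14.3, 19.7], 'p': 0.2} [470.1694558   93.74178856  43.        ]
```

View pics/f.png

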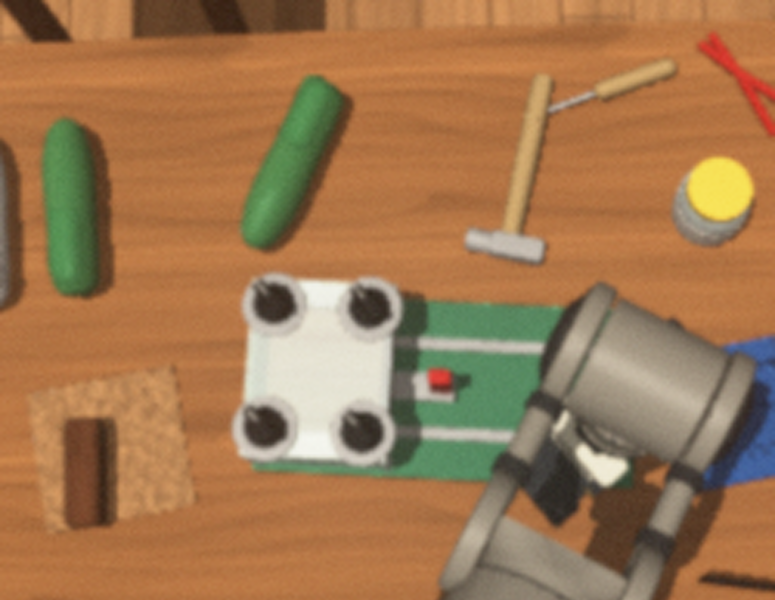

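The knocked brush is still on the mat at about (430,390), roughly 33 mm from its centre. All four bars point the same way, towards the upper left. One last look at the hood from the scene camera.

```bash
python3 - <<'E'
from h import *
s=bot.capture("scene"); save(s,"fs",(310,150,520,270),3.8)
b=bot.boxes_of("brush",s)[:1]; print(b,[pix2(s,*x["rect"][:2],22).round() for x in b])
E
```

```text
[{'rect': [475.2, 211.9, 23.7, 38.5], 'p': 0.73}] [array([441., 395.,  22.])]
```

View pics/fs.png

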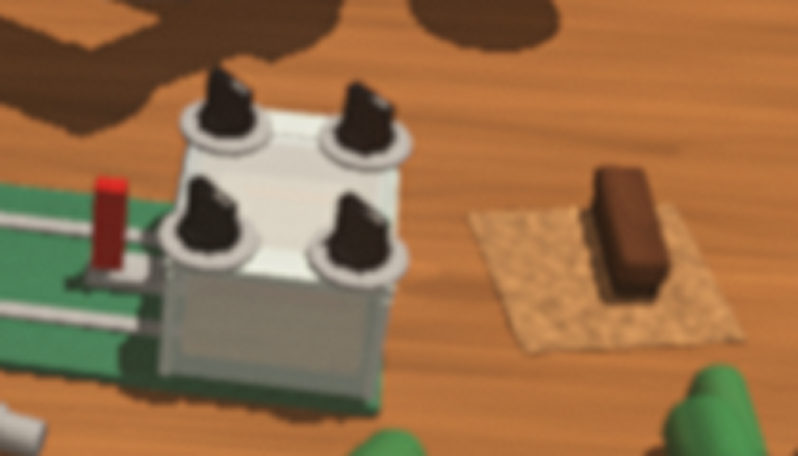

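```bash
python3 -c "
from plant import bot
print(bot.close_job())"
```

```text
the job is handed in; nothing more can be done
None
```

I finished the whole sequence and handed the job in after about 54 s of robot time. No verdict was reported.

- **Brush:** I laid it bristles down on the mat. It was later knocked aside, but the final pictures show it still flat on the mat. Its centre is about 27–34 mm from the mat's centre (limit 60 mm), so I left it there; its end may overhang the robot-side edge of the mat slightly.
- **Boards:** Only two boards were in the rack. I put them in the two outer carriage slots, and the wrist view before the push showed both fully down and upright. I could not see them inside the hood afterwards.
- **Carriage:** I pushed it to its hard stop, where the push force reached about 42 N at the fingertips. The handle measured about 47–50 mm in front of the hood mouth, which matches fully home.
- **Knobs:** I turned them in the order a, c, b, d for both passes.
  - After the first pass, a picture showed all four at about the halfway angle.
  - On the second pass, each knob met the stop, with the torque rising to about 0.7 N m. The last pictures show all four bars parallel at the tight angle.
- **Bystanders:** I did not go near the glue pot, the last or the hammer, and they look unmoved in the last overhead picture.

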